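Gauge the mixer bushings and sort out the swollen ones

TASK

Some of the mixer's plastic bushings on the turntable have swollen inside in the dishwasher. Pull the gauge pin up until its lock button clicks out, then try each bushing on the pin, foot down, as far as it will go, working from the longest to the shortest: put every one that slides all the way down onto the boss into the long tray, and every one that sticks part-way into the square tray, side by side and not piled up. Leave the pin locked out and do not knock over the salt shaker.

Things in the scene. Friction and masses are not known exactly. Their poses are not given: they have to be found in the camera images.
- bushing_a: grey plastic bushing (None if absent): an open tube 58 mm long (longest of five alike but for length), body 30 mm across, at the foot a flange 40 mm across and 6 mm thick; bore 19.5 mm at both mouths. Origin: centre of the flange's underside, z up through the bore. A swollen one is too narrow for the pin from 16 mm above its foot, so it sticks with its foot about 18 mm above the boss
- bushing_b: grey plastic bushing (None if absent): an open tube 53 mm long (second longest of five alike but for length), body 30 mm across, at the foot a flange 40 mm across and 6 mm thick; bore 19.5 mm at both mouths. Origin: centre of the flange's underside, z up through the bore. A swollen one is too narrow for the pin from 16 mm above its foot, so it sticks with its foot about 18 mm above the boss
- bushing_c: grey plastic bushing (None if absent): an open tube 48 mm long (third longest of five alike but for length), body 30 mm across, at the foot a flange 40 mm across and 6 mm thick; bore 19.5 mm at both mouths. Origin: centre of the flange's underside, z up through the bore. A swollen one is too narrow for the pin from 16 mm above its foot, so it sticks with its foot about 18 mm above the boss
- bushing_d: grey plastic bushing (None if absent): an open tube 43 mm long (fourth longest of five alike but for length), body 30 mm across, at the foot a flange 40 mm across and 6 mm thick; bore 19.5 mm at both mouths. Origin: centre of the flange's underside, z up through the bore. A swollen one is too narrow for the pin from 16 mm above its foot, so it sticks with its foot about 18 mm above the boss
- bushing_e: grey plastic bushing (None if absent): an open tube 38 mm long (shortest of five alike but for length), body 30 mm across, at the foot a flange 40 mm across and 6 mm thick; bore 19.5 mm at both mouths. Origin: centre of the flange's underside, z up through the bore. A swollen one is too narrow for the pin from 16 mm above its foot, so it sticks with its foot about 18 mm above the boss
- bushing_a_mid (a point): middle of bushing_a: on its axis, 25 mm above the foot
- bushing_b_mid (a point): middle of bushing_b: on its axis, 25 mm above the foot
- bushing_c_mid (a point): middle of bushing_c: on its axis, 25 mm above the foot
- bushing_d_mid (a point): middle of bushing_d: on its axis, 25 mm above the foot
- bushing_e_mid (a point): middle of bushing_e: on its axis, 25 mm above the foot
- turntable: lazy Susan fixed to the worktop; origin on its axis at worktop level. Its plain wooden platter, 190 mm across, top 22 mm above the worktop, spins freely at the least push and settles again in a second or two; the bushings stand on it about 62 mm from its axis, the salt shaker in the middle
- salt_shaker: salt shaker, 44 mm across, 90 mm high, standing in the middle of the turntable; origin under its foot
- gauge: pin gauge, fixed: round aluminium foot 88 mm across with a boss 40 mm across and 62 mm high; origin centre of the underside; the lock button's window is in the boss on the -x side. The stepped steel pin telescopes straight up out of the boss
- gauge_lip (a point): centre of the boss's flat top face, 62 mm above the worktop: a bushing that fits comes to rest with its flange on this face
- pin_tip (a point): top end of the gauge pin: a tip 10 mm across and 24 mm long stands on the 16 mm thick gauging part, with a chamfered shoulder between. Pushed in, the shoulder is level with the boss's top (up to 6 mm above at the start), so only the tip shows; pulled out, 35 mm of the 16 mm part stand above it
- gauge_pin (a joint): how far the pin is pulled out of the boss, m: 0 pushed in, 0.035 fully out. It slides with about 2 N of friction and a few N of resistance when pulled quickly, and is locked once the button has come out
- lock_button (a joint): how far the spring button has come out through the window in the boss, m: 0 hidden, 0.005 fully out. It snaps out by itself when the pin passes 0.0335 and then stops the pin from going back in
- long_tray: loose oblong wooden tray, outside 172 mm (its x) by 98 mm (its y) by 18 mm high, walls and floor 5 mm; origin centre of the underside. For bushings that fit
- square_tray: loose square wooden tray, outside 106 x 106 mm, 18 mm high, walls and floor 5 mm; origin centre of the underside. For swollen bushings
Not all that is in view belongs to the job. What is shaped like the bushing_c but orange is not meant.

How it is judged:
By the outcome, as a careful person would: the job done as asked, in the order asked, and still so for the second after the job is handed in, with the robot touching nothing.
Of bushing_a, bushing_c, bushing_e only 2 to 3 are there at a start; the rules pass over those that are not, and their reading is None.
Of bushing_b, bushing_d only 1 to 2 are there at a start; the rules pass over those that are not, and their reading is None.
At some moment in a run one of long_tray, square_tray may be knocked a few centimetres aside while the robot is not near it.
It also fails if it takes over 210 s, if anything falls off the work surface, if the arm or the gripper's body presses on something with over 40 N, if the wrist force passes 120 N, or if a joint passes its speed limit or range.

ROBOT

A 6-joint arm with a two-finger parallel gripper is mounted at the origin on a cart in front of the work surface, level with it; the furniture and walls round the work are solid. World frame = base frame: x ahead of the robot, y to its left, z up, the work surface at z = 0. Lengths are in m, angles in rad, forces in N, time in s.
With the tool pointing down it reaches from about 0.375 to 0.9 m from the base axis. Payload 3.1 kg.
Tool frame: the origin (TCP) lies between the finger pads; the fingertips stand 19 mm ahead of it and the grasp point (between the pads) is the TCP; z points along the fingers, y is the line along which they close (so a half turn about z gives the same grasp; the last joint's range is limited). The gripper opens to 87 mm and grips with 3 to 60 N. Pads are 19 mm wide; open, the fingers measure 117 mm over their backs; the gripper's body (75 mm by 190 mm) begins 51 mm behind the grasp point.
Start: joints at [-1.306, 0.527, 1.433, -0, 1.181, -0.178], TCP at [0.268, -0.565, 0.211] pointing down, gripper open.
Joint ranges: [-3.08, 3.08], [-0.75, 2.2], [0.22, 2.44], [-1.43, 4.57], [0, 2.65], [-2.85, 2.85]. Speed limits (rad/s): [2.79, 2.79, 3.14, 3.14, 3.14, 3.14].

INTERFACE

Orientations are given as a unit quaternion [x, y, z, w].
In Python, from rig import robot, camera, camera_info, hand_in gives the robot as it stands.
- The arm moves only by the shell command python3 -m handwheel 'ROWS' [FORCE]. ROWS is a JSON object of lists of equal length, an entry for each row: "hand": the opening, from 0 (shut) to 1 (fully open); "translation": the shift along the world's x, y, z in mm, a list of three; "turn": the turn, a rotation vector about the world's x, y, z in rad, a list of three. In form: {"hand": [hand, ...], "translation": [[tx, ty, tz], ...], "turn": [[ax, ay, az], ...]}. A call has 1 to 12 rows; each row is the pose to reach, as a shift and turn from the pose commanded when the call began; what a row does not reach only later rows make up. A row lasts 1/12 s, in which the tool goes at most 41.7 mm and 7.16 degrees, less where a joint would pass 70% of its speed; a pose out of reach is approached as far as the arm can. A call with a gripper value outside its range is refused whole. The fingers move at their own pace and stop on an object; FORCE is the grip in N (left out, the last holds). Time passes only in rows, so rows that repeat a pose let the fingers close. It gives the time, the measured TCP pose, the force, the opening and the grip force at its end, in the units of the state.
- robot.get_obs(): the state, without advancing time (a new reading comes with each control period).
- camera(name): name is "side" or "top"; returns (picture, depth): 420x560x3 uint8, red, green, blue; 420x560 float32, m along the optical axis (not along the pixel's ray), 0 where there is no reading.
- camera_info(name): a dict with "vertical_fov" (degrees; the focal length in pixels is half the picture's height over the tangent of half this angle, whatever the lens; pixels are square), "cx", "cy" (the principal point, pixels), "world_from_camera" (4x4, takes a point from camera to world coordinates). Camera axes: x right, y down, z forward; pixel columns grow to the right and rows downward; lengths in m; the calibration is good to about 2 mm. A picture is of the moment at which its call begins. camera_info takes no time and is no camera call.
- hand_in(): hands the job in; it is judged then, once.
The state is a dict: "time": time; "q": joint angles; "joint_velocities": joint speeds; "joint_torque": joint torques, N m; "position": TCP position; "tool_rot": TCP orientation; "ft_force": force on the tool from outside, world axes, zero at the start; "moment": the same for the moment, N m; "grip_width": finger opening in m; "grip_force": force on a finger pad.
Only numpy, scipy, OpenCV 4.12 (cv2) and the standard library are available. Lean on these libraries where they do the work, as an engineer would, in place of code of your own. Each camera call takes 0.05 s, during which the arm holds its last target. There are 200 camera calls.

## Working session

There is one attempt and no reset: what is moved stays moved. The work goes in short steps, Python scripts to look and compute and a shell command to move; the robot and the scene stay as the last step left them, time stands still between calls to the robot, and variables do not carry over. Pictures are saved under pics/ and viewed, at most 14 in all, crops included, and the job is handed in when it is done.

```bash
ls; mkdir -p pics; cat > h.py <<'E'
import numpy as np, cv2
from rig import robot, camera, camera_info
def shot(n, fn=None):
    im,d=camera(n); 
    if fn: cv2.imwrite('pics/'+fn+'.png',im[:,:,::-1])
    return im,d
def pts(n,d):
    i=camera_info(n); H,W=d.shape; f=H/2/np.tan(np.radians(i['vertical_fov'])/2)
    v,u=np.mgrid[:H,:W]; P=np.stack([(u-i['cx'])/f*d,(v-i['cy'])/f*d,d],-1)
    T=np.array(i['world_from_camera']); return P@T[:3,:3].T+T[:3,3]
E
python3 - <<'E'
from h import *
for n in('side','top'):
    im,d=shot(n,n+'0'); i=camera_info(n); print({k:(np.round(v,3).tolist() if k!='world_from_camera' else np.round(v,3).tolist()) for k,v in i.items()}, (d>0).mean())
    np.save(n+'0.npy',pts(n,d)); np.save(n+'d0.npy',d)
print(robot.get_obs())
E
```

```text
pics
{'vertical_fov': 50.533, 'cx': 277.492, 'cy': 208.818, 'world_from_camera': [[0.996, 0.047, -0.077, 0.536], [0.089, -0.651, 0.754, -0.696], [-0.015, -0.758, -0.652, 0.714], [0.0, 0.0, 0.0, 1.0]]} 0.9959821428571428
{'vertical_fov': 51.488, 'cx': 279.121, 'cy': 211.966, 'world_from_camera': [[0.033, -0.978, 0.207, 0.29], [-0.999, -0.031, 0.013, -0.002], [-0.006, -0.208, -0.978, 1.001], [0.0, 0.0, 0.0, 1.0]]} 0.9958460884353741
{'time': 0.1, 'q': array([-1.30651867e+00,  5.28352316e-01,  1.43372952e+00, -9.88643136e-06,
        1.18143661e+00, -1.78493985e-01]), 'joint_velocities': array([ 0.00039626, -0.00137064, -0.00221182,  0.00029026, -0.00201208,
       -0.00022046]), 'joint_torque': array([-6.03011958e-04, -4.40987420e+01, -1.77150661e+01,  6.35481323e-02,
        5.34013531e-02, -5.27330030e-05]), 'position': array([ 0.26762871, -0.56406248,  0.21019656]), 'tool_rot': array([ 9.75593220e-01,  2.19583563e-01, -4.58549190e-05, -9.61814211e-04]), 'ft_force': array([-1.42231941,  0.05516255,  0.87559177]), 'moment': array([ 0.01474836, -0.00043749, -0.0504085 ]), 'grip_force': 0.0, 'grip_width': 0.08695306419811015}
```

View pics/top0.png

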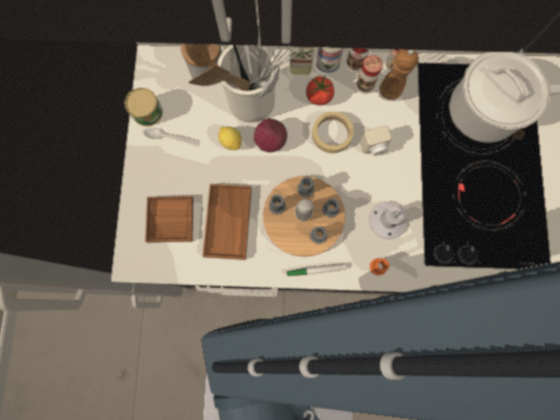

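View pics/side0.png

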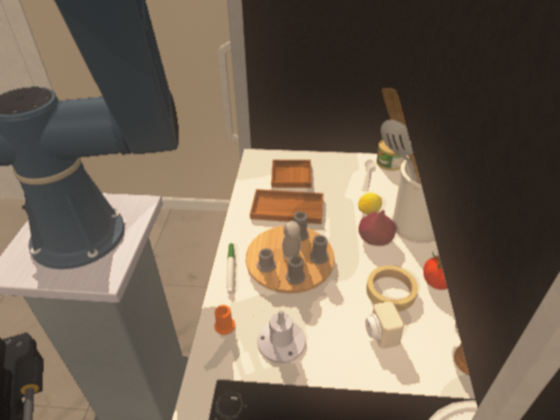

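Top view: four bushings at px (306,187), (277,204), (330,208), (318,235) around the shaker (304,208); gauge at (390,218), orange decoy at (379,266), square tray (170,219), long tray (228,221). The side view shows the same four (267,260), (295,270), (320,249), (300,225), gauge at (282,335).

```bash
cat >> h.py <<'E'
def circ(P, fixr=None):
    "least-squares circle through xy points"
    from scipy.optimize import least_squares
    c0=P[:,:2].mean(0)
    if fixr: r=least_squares(lambda p:np.hypot(*(P[:,:2]-p[:2]).T)-fixr,c0,loss='soft_l1',f_scale=.001); return r.x
    r=least_squares(lambda p:np.hypot(*(P[:,:2]-p[:2]).T)-p[2],[*c0,.015],loss='soft_l1',f_scale=.001); return r.x
def cloud(tag=None):
    out=[];col=[]
    for n in('top','side'):
        im,d=shot(n,(n+tag) if tag else None); P=pts(n,d); m=d>0; out.append(P[m]); col.append(im[m])
    return out,col
def bushings(clouds, zmin=.045, c=None, R=.095):
    "cluster points over platter centre c; gives per view: centre, top z"
    res=[]
    for Q in clouds:
        m=(Q[:,2]>zmin)&(Q[:,2]<.13)&(np.hypot(*(Q[:,:2]-c).T)<R); Q=Q[m]
        g=np.zeros((200,200),np.uint8); ij=((Q[:,:2]-c)/.002+100).astype(int); g[ij[:,1],ij[:,0]]=1
        g=cv2.morphologyEx(g,cv2.MORPH_CLOSE,np.ones((3,3)))
        n,l=cv2.connectedComponents(g); L=l[ij[:,1],ij[:,0]]; r=[]
        for k in range(1,n):
            q=Q[L==k]
            if len(q)<25: continue
            zt=np.percentile(q[:,2],97); t=q[q[:,2]>zt-.006]
            r.append((np.round((t[:,:2].min(0)+t[:,:2].max(0))/2,4).tolist(),round(float(zt),4),len(q),np.round(np.ptp(t[:,:2],axis=0),3).tolist()))
        res.append(r)
    return res
E
python3 - <<'E'
from h import *
t=np.load('top0.npy');s=np.load('side0.npy')
for (u,v) in [(304,208),(390,218),(400,215),(379,266),(170,219),(228,221),(340,230),(306,184),(277,201),(330,205),(318,232)]: print('t',u,v,t[v,u].round(4))
for (u,v) in [(282,315),(291,230),(282,338),(270,240)]: print('s',u,v,s[v,u].round(4))
td=np.load('topd0.npy');sd=np.load('sided0.npy')
C=[t[td>0],s[sd>0]]
# platter
for Q in C:
    m=(Q[:,2]>.015)&(Q[:,2]<.03)&(np.hypot(*(Q[:,:2]-t[208,304,:2]).T)<.14); q=Q[m]
    h=cv2.minEnclosingCircle(q[:,:2].astype(np.float32)); print('platter',h,np.median(q[:,2]),len(q)); 
for r in bushings(C,c=t[230,340,:2]*0+np.array([0.43,-0.03]) if 0 else np.array(h[0])): 
    for x in r: print(x)
# gauge
g=t[218,390,:2]
for Q in C:
    q=Q[(np.hypot(*(Q[:,:2]-g).T)<.06)]
    for a,b in[(.004,.02),(.058,.064),(.066,.1)]:
        k=q[(q[:,2]>a)&(q[:,2]<b)]; 
        if len(k)>3: print('g',a,len(k),cv2.minEnclosingCircle(k[:,:2].astype(np.float32)),k[:,2].max())
for nm,(u,v) in dict(sq=(170,219),lo=(228,221)).items():
    for Q in C:
        q=Q[(np.abs(Q[:,:2]-t[v,u,:2]).max(1)<.12)&(Q[:,2]>.0135)&(Q[:,2]<.022)]; 
        g_=np.zeros((300,300),np.uint8);ij=((q[:,:2]-t[v,u,:2])/.001+150).astype(int);g_[ij[:,1],ij[:,0]]=1
        g_=cv2.morphologyEx(g_,cv2.MORPH_CLOSE,np.ones((7,7)));n,l,st,ce=cv2.connectedComponentsWithStats(g_);k=1+st[1:,4].argmax()
        q=q[l[ij[:,1],ij[:,0]]==k]; print(nm,cv2.minAreaRect(q[:,:2].astype(np.float32)),len(q))
E
```

```text
t 304 208 [ 0.4891 -0.0426  0.1107]
t 390 218 [ 0.4834 -0.2336  0.0624]
t 400 215 [ 0.4908 -0.2557  0.0624]
t 379 266 [ 3.835e-01 -2.217e-01  3.000e-04]
t 170 219 [0.4758 0.2635 0.0082]
t 228 221 [0.476  0.1288 0.0049]
t 340 230 [ 0.4602 -0.1295  0.0219]
t 306 184 [ 0.5667 -0.0501  0.0204]
t 277 201 [0.5223 0.016  0.0267]
t 330 205 [ 0.5178 -0.1062  0.0223]
t 318 232 [ 0.4539 -0.0795  0.0226]
s 282 315 [ 0.4943 -0.2444  0.0861]
s 291 230 [ 0.4971 -0.056   0.1065]
s 282 338 [ 0.4953 -0.2608  0.0429]
s 270 240 [ 0.4477 -0.0037  0.0233]
platter ((0.4697491526603699, -0.026271380484104156), 0.1368328332901001) 0.022610904039160884 4409
platter ((0.4678472876548767, -0.02477886527776718), 0.13700281083583832) 0.02287867411507072 3396
([0.508, -0.1034], 0.0729, 77, [0.028, 0.022])
([0.447, -0.08], 0.0631, 105, [0.029, 0.028])
([0.4964, -0.0467], 0.1126, 351, [0.026, 0.025])
([0.5517, -0.0494], 0.0779, 97, [0.02, 0.027])
([0.5119, 0.0151], 0.0831, 157, [0.028, 0.026])
([0.5081, -0.1019], 0.0719, 120, [0.027, 0.023])
([0.447, -0.0774], 0.0618, 184, [0.027, 0.032])
([0.4972, -0.0442], 0.1117,
[... 463 characters left out ...]
01), 0.05582161992788315) 0.01997369414389827
g 0.058 260 ((0.4917219877243042, -0.2403738647699356), 0.020749704912304878) 0.06396707499065901
g 0.066 78 ((0.4906123876571655, -0.24786700308322906), 0.011421071365475655) 0.09191525977900028
sq ((0.47715872526168823, 0.2639589011669159), (0.10668175667524338, 0.10741935670375824), 3.1237876415252686) 424
sq ((0.47543269395828247, 0.1769123673439026), (0.17231133580207825, 0.03432168811559677), 7.055476665496826) 210
lo ((0.4976080060005188, 0.028555648401379585), (0.13391776382923126, 0.03782512992620468), 0.2631269097328186) 210
lo ((0.4759642481803894, 0.17709167301654816), (0.17225317656993866, 0.02250550501048565), 3.016946792602539) 205
```

```bash
python3 -m handwheel '{"hand":[0.5,0.5,0.5,0.5,0.5,0.5,0.5,0.5,0.5,0.5,0.5,0.5],"translation":[[224,322,-60],[224,322,-60],[224,322,-60],[224,322,-60],[224,322,-60],[224,322,-60],[224,322,-60],[224,322,-60],[224,322,-60],[224,322,-60],[224,322,-60],[224,322,-60]],"turn":[[0,0,-0.443],[0,0,-0.443],[0,0,-0.443],[0,0,-0.443],[0,0,-0.443],[0,0,-0.443],[0,0,-0.443],[0,0,-0.443],[0,0,-0.443],[0,0,-0.443],[0,0,-0.443],[0,0,-0.443]]}' 30
```

```text
time: 1.1
position: [0.492, -0.2413, 0.1505]
tool_rot: [1.0, 0.002, -0.001, -0.0]
ft_force: [0.2, 0.8, 0.8]
grip_width: 0.0432
grip_force: 0.0
```

```bash
python3 - <<'E'
from h import *
# refined fits on t0 clouds
t=np.load('top0.npy');s=np.load('side0.npy')
C=[t[np.load('topd0.npy')>0],s[np.load('sided0.npy')>0]]
g=np.array([.4915,-.2417])
for Q in C:
    q=Q[np.hypot(*(Q[:,:2]-g).T)<.03]; k=q[(q[:,2]>.07)]; print('tip',len(k),(k[:,:2].min(0)+k[:,:2].max(0))/2,np.ptp(k[:,:2],axis=0),circ(k,.005))
for nm,c,zt in[('a',(.512,.016),.0825),('b',(.5517,-.0484),.077),('c',(.508,-.1027),.0723),('e',(.447,-.0787),.0625)]:
    for Q in C:
        q=Q[(np.hypot(*(Q[:,:2]-c).T)<.024)&(Q[:,2]>.035)&(Q[:,2]<zt-.004)]
        print(nm,len(q),circ(q,.015))
E
```

```text
tip 29 [ 0.49189512 -0.24238882] [0.00937627 0.0081928 ] [ 0.49251924 -0.24353282]
tip 61 [ 0.49152499 -0.24156398] [0.00886844 0.00987131] [ 0.49158086 -0.23981195]
a 102 [0.5113337  0.01486364]
a 159 [0.51053866 0.01754231]
b 111 [ 0.55272482 -0.04603367]
b 226 [ 0.5554071  -0.04576861]
c 91 [ 0.50861    -0.10664257]
c 219 [ 0.50865047 -0.10415364]
e 54 [ 0.44678768 -0.08027751]
e 159 [ 0.44673255 -0.07774419]
```

```bash
python3 -m handwheel '{"hand":[0.5,0.5,0.5,0.5,0,0,0,0,0,0],"translation":[[0,0,-30],[0,0,-62],[0,0,-62],[0,0,-62],[0,0,-62],[0,0,-62],[0,0,-62],[0,0,-62],[0,0,-62],[0,0,-62]],"turn":[[0,0,0],[0,0,0],[0,0,0],[0,0,0],[0,0,0],[0,0,0],[0,0,0],[0,0,0],[0,0,0],[0,0,0]]}' 20
```

```text
time: 1.93
position: [0.4921, -0.2429, 0.0897]
tool_rot: [1.0, -0.0, 0.0, 0.0]
ft_force: [0.2, -0.2, 0.1]
grip_width: 0.0113
grip_force: 0.0
```

```bash
python3 -m handwheel '{"hand":[0,0,0,0],"translation":[[0,0,0],[0,0,0],[0,0,0],[0,0,0]],"turn":[[0,0,0],[0,0,0],[0,0,0],[0,0,0]]}' 30
```

```text
time: 2.27
position: [0.4918, -0.2426, 0.089]
tool_rot: [1.0, -0.0, -0.0, -0.0]
ft_force: [0.1, -0.5, 0.3]
grip_width: 0.0007
grip_force: 0.0
```

```bash
python3 - <<'E'
from h import *
im,d=shot('side'); c=im[230:390,190:390]; cv2.imwrite('pics/s1.png',cv2.resize(c[:,:,::-1],(800,640))[:600])
P=pts('side',d); np.save('s1.npy',P)
E
```

```text
(no output)
```

View pics/s1.png

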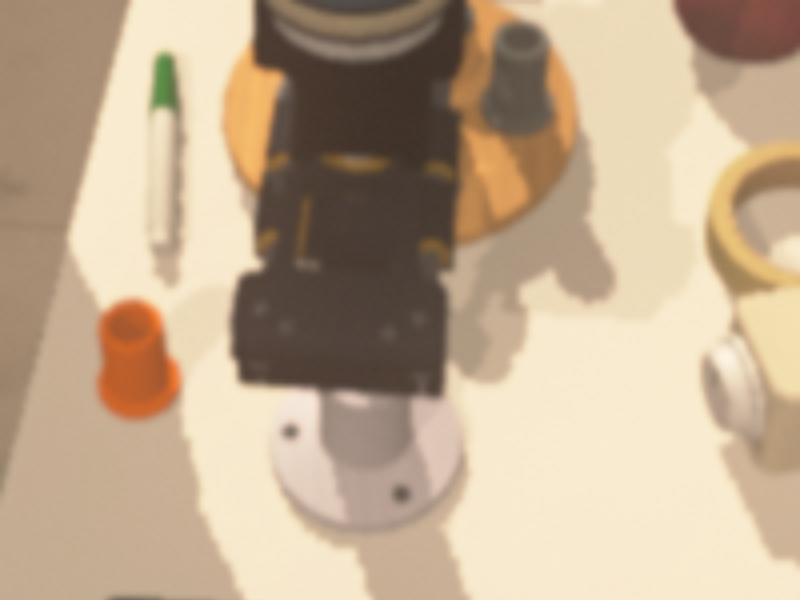

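Gripper hides the pin; fingers closed on nothing. I'll raise, and look at the fingers and the pin in depth.

```bash
python3 - <<'E'
from h import *
P=np.load('s1.npy').reshape(-1,3)
q=P[(np.hypot(*(P[:,:2]-[.492,-.242]).T)<.07)]
for a in np.arange(.05,.2,.01):
    k=q[(q[:,2]>=a)&(q[:,2]<a+.01)]
    if len(k): print(a.round(2),len(k),k.min(0).round(3),k.max(0).round(3))
E
python3 -m handwheel '{"hand":[0.5,0.5,0.5,0.5,0.5,0.5,0.5],"translation":[[0,0,0],[0,0,0],[0,0,0],[0,0,0],[0,0,40],[0,0,80],[0,0,80]],"turn":[[0,0,0],[0,0,0],[0,0,0],[0,0,0],[0,0,0],[0,0,0],[0,0,0]]}'
python3 - <<'E'
from h import *
out=[]
for n in('side','top'):
    im,d=shot(n); P=pts(n,d)
    m=np.hypot(P[:,:,0]-.492,P[:,:,1]+.242)<.03
    k=P[m&(P[:,:,2]>.064)&(P[:,:,2]<.11)&(d>0)]; print(n,len(k),k.max(0) if len(k) else 0, k.mean(0) if len(k) else 0)
    c=im[230:390,190:390] if n=='side' else im[140:300,300:500]
    out.append(cv2.resize(c,(400,320)))
cv2.imwrite('pics/p2.png',np.hstack(out)[:,:,::-1])
E
```

```text
0.05 67 [ 0.471 -0.261  0.05 ] [ 0.51  -0.245  0.06 ]
0.06 51 [ 0.478 -0.261  0.06 ] [ 0.507 -0.253  0.064]
0.16 14 [ 0.479 -0.271  0.168] [ 0.503 -0.269  0.17 ]
0.17 64 [ 0.455 -0.275  0.171] [ 0.529 -0.235  0.18 ]
0.18 257 [ 0.453 -0.289  0.18 ] [ 0.529 -0.188  0.19 ]
0.19 729 [ 0.453 -0.288  0.19 ] [ 0.529 -0.193  0.199]
0.2 121 [ 0.473 -0.299  0.2  ] [ 0.517 -0.246  0.21 ]
time: 2.9
position: [0.496, -0.2456, 0.1753]
tool_rot: [1.0, 0.0, 0.005, 0.004]
ft_force: [0.4, -1.0, 0.2]
grip_width: 0.0387
grip_force: 0.0
side 127 [ 0.50968593 -0.22449054  0.09199211] [ 0.49217795 -0.24331861  0.07372714]
top 0 0 0
```

View pics/p2.png

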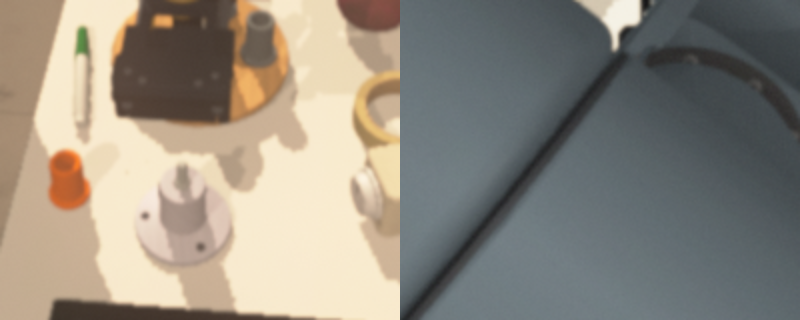

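```bash
python3 - <<'E'
from h import *
P=np.load('s1.npy')
for v in range(290,346,3): print(v,P[v,280].round(3), P[v,265].round(3))
print({k:v for k,v in robot.get_obs().items() if k in('q','position','tool_rot','time')})
im,d=shot('side'); Q=pts('side',d)
for v in range(250,330,4): print(v,Q[v,262].round(3),Q[v,235].round(3))
E
```

```text
290 [ 0.495 -0.275  0.19 ] [ 0.474 -0.286  0.202]
293 [ 0.494 -0.274  0.182] [ 0.474 -0.288  0.197]
296 [ 0.494 -0.271  0.171] [ 0.476 -0.306  0.214]
299 [ 0.498 -0.309  0.213] [ 0.477 -0.312  0.214]
302 [ 0.498 -0.316  0.215] [ 0.478 -0.317  0.215]
305 [ 0.499 -0.32   0.214] [ 0.478 -0.321  0.213]
308 [ 0.499 -0.326  0.215] [ 0.479 -0.327  0.215]
311 [ 0.5   -0.33   0.214] [ 0.479 -0.332  0.215]
314 [ 0.5   -0.335  0.213] [ 0.48  -0.336  0.213]
317 [ 0.5   -0.337  0.21 ] [ 0.48  -0.337  0.208]
320 [ 0.5   -0.334  0.199] [ 0.479 -0.334  0.196]
323 [ 0.499 -0.327  0.182] [ 0.478 -0.327  0.18 ]
326 [ 0.499 -0.328  0.176] [ 0.477 -0.328  0.174]
329 [ 0.492 -0.257  0.063] [ 0.461 -0.225  0.013]
332 [ 0.492 -0.26   0.06 ] [ 0.461 -0.231  0.013]
335 [ 0.492 -0.26   0.05 ] [ 0.462 -0.236  0.01 ]
338 [ 0.492 -0.26   0.041] [ 0.463 -0.244  0.013]
341 [ 0.492 -0.261  0.033] [ 0.464 -0.25   0.013]
344 [ 0.492 -0.262  0.026] [ 0.464 -0.257  0.014]
{'time': 3.0, 'q': array([-6.62123086e-01,  4.77390347e-01,  1.66788696e+00, -2.95663939e-06,
        9.91735882e-01,  9.08775865e-01]), 'position': a
[... 435 characters left out ...]

274 [ 0.479 -0.335  0.294] [ 0.381 -0.086 -0.001]
278 [ 0.478 -0.336  0.287] [ 0.383 -0.097 -0.   ]
282 [ 0.478 -0.333  0.276] [ 0.385 -0.11   0.002]
286 [ 0.476 -0.328  0.262] [ 0.387 -0.121  0.003]
290 [ 0.476 -0.329  0.255] [ 0.389 -0.13   0.002]
294 [ 0.444 -0.136  0.002] [ 0.39  -0.139 -0.   ]
298 [ 0.446 -0.146  0.001] [ 0.392 -0.151  0.002]
302 [ 0.446 -0.154 -0.001] [ 0.393 -0.16   0.001]
306 [ 0.448 -0.165  0.   ] [ 0.395 -0.17   0.002]
310 [ 0.449 -0.174  0.   ] [ 0.396 -0.177 -0.001]
314 [ 0.45  -0.182 -0.001] [ 0.398 -0.187 -0.   ]
318 [ 0.451 -0.192 -0.   ] [ 0.399 -0.196  0.   ]
322 [ 0.452 -0.202  0.   ] [ 0.401 -0.205 -0.001]
326 [ 0.453 -0.211  0.001] [ 0.402 -0.214  0.   ]
```

```bash
python3 -m handwheel '{"hand":[0.5,0.5,0.5,0.5,0.5,0.5,0.5,0.5,0.5,0.5,0.5,0.5],"translation":[[0,0,0],[0,0,0],[0,0,0],[0,0,0],[0,0,0],[0,0,0],[0,0,0],[0,0,0],[0,0,0],[0,0,0],[0,0,0],[0,0,0]],"turn":[[0,0,1.45],[0,0,1.45],[0,0,1.45],[0,0,1.45],[0,0,1.45],[0,0,1.45],[0,0,1.45],[0,0,1.45],[0,0,1.45],[0,0,1.45],[0,0,1.45],[0,0,1.45]]}'
python3 - <<'E'
from h import *
im,d=shot('side'); c=im[230:350,190:350]; cv2.imwrite('pics/s3.png',cv2.resize(c[:,:,::-1],(800,600)))
P=pts('side',d); np.save('s3.npy',P)
q=P[(np.hypot(P[:,:,0]-.492,P[:,:,1]+.242)<.1)&(P[:,:,2]>.1)]
for a in np.arange(.1,.3,.01):
    k=q[(q[:,2]>=a)&(q[:,2]<a+.01)]
    if len(k): print(a.round(2),len(k),k.min(0).round(3),k.max(0).round(3))
E
```

```text
time: 4.05
position: [0.4905, -0.2418, 0.1672]
tool_rot: [0.747, 0.665, -0.0, -0.002]
ft_force: [0.1, 0.2, -0.5]
grip_width: 0.0434
grip_force: 0.0
0.17 5 [ 0.461 -0.251  0.179] [ 0.511 -0.24   0.18 ]
0.18 63 [ 0.459 -0.256  0.18 ] [ 0.521 -0.233  0.19 ]
0.19 71 [ 0.458 -0.256  0.19 ] [ 0.52 -0.23  0.2 ]
0.2 74 [ 0.458 -0.256  0.2  ] [ 0.52  -0.229  0.21 ]
0.21 81 [ 0.455 -0.256  0.21 ] [ 0.523 -0.229  0.22 ]
0.22 66 [ 0.455 -0.257  0.22 ] [ 0.523 -0.226  0.23 ]
0.23 22 [ 0.457 -0.25   0.23 ] [ 0.466 -0.226  0.239]
0.24 13 [ 0.463 -0.286  0.24 ] [ 0.571 -0.232  0.25 ]
0.25 211 [ 0.401 -0.288  0.25 ] [ 0.573 -0.222  0.26 ]
0.26 748 [ 0.4   -0.288  0.26 ] [ 0.572 -0.216  0.27 ]
0.27 952 [ 0.395 -0.29   0.27 ] [ 0.578 -0.219  0.28 ]
0.28 803 [ 0.395 -0.289  0.28 ] [ 0.584 -0.213  0.29 ]
0.29 2303 [ 0.394 -0.289  0.29 ] [ 0.588 -0.194  0.3  ]
```

View pics/s3.png

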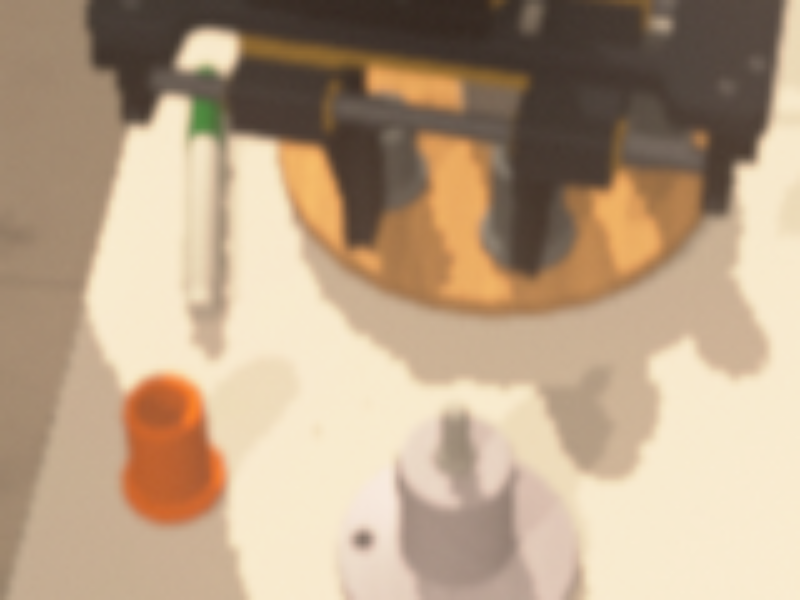

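The fingertips measure at z≈0.179 where the reported pose implies 0.148, so the true tool is ≈31 mm higher than reported (body bottom agrees: 0.25 vs 0.218). I correct for it.

```bash
python3 -m handwheel '{"hand":[0.5,0.5,0.5,0.5,0.5,0,0,0,0,0,0,0],"translation":[[1,0,-40],[1,0,-75],[1,0,-100],[1,0,-109],[1,0,-109],[1,0,-109],[1,0,-109],[1,0,-109],[1,0,-109],[1,0,-109],[1,0,-109],[1,0,-109]],"turn":[[0,0,0.116],[0,0,0.116],[0,0,0.116],[0,0,0.116],[0,0,0.116],[0,0,0.116],[0,0,0.116],[0,0,0.116],[0,0,0.116],[0,0,0.116],[0,0,0.116],[0,0,0.116]]}' 30
```

```text
time: 5.1
position: [0.4922, -0.2429, 0.0606]
tool_rot: [0.709, 0.706, -0.001, -0.0]
ft_force: [-2.1, -1.8, 2.0]
grip_width: 0.0089
grip_force: 30.0
```

```bash
python3 -m handwheel '{"hand":[0,0,0,0,0,0,0,0,0,0,0,0],"translation":[[0,0,3],[0,0,6],[0,0,9],[0,0,12],[0,0,15],[0,0,18],[0,0,21],[0,0,24],[0,0,27],[0,0,30],[0,0,32],[0,0,32]],"turn":[[0,0,0],[0,0,0],[0,0,0],[0,0,0],[0,0,0],[0,0,0],[0,0,0],[0,0,0],[0,0,0],[0,0,0],[0,0,0],[0,0,0]]}' 40
```

```text
time: 6.1
position: [0.4923, -0.2428, 0.092]
tool_rot: [0.709, 0.705, -0.0, -0.0]
ft_force: [-2.6, -4.1, -6.0]
grip_width: 0.0087
grip_force: 39.9
```

```bash
python3 -m handwheel '{"hand":[0,0,0,0,0],"translation":[[0,0,1],[0,0,2],[0,0,3],[0,0,4],[0,0,4]],"turn":[[0,0,0],[0,0,0],[0,0,0],[0,0,0],[0,0,0]]}' 40
python3 -m handwheel '{"hand":[0.5,0.5,0.5,0.5,0.5,0.5,0.5,0.5],"translation":[[0,0,0],[0,0,0],[0,0,0],[0,0,0],[0,0,30],[0,0,60],[0,0,90],[0,0,90]],"turn":[[0,0,0],[0,0,0],[0,0,0],[0,0,0],[0,0,0],[0,0,0],[0,0,0],[0,0,0]]}' 20
python3 - <<'E'
from h import *
im,d=shot('side'); P=pts('side',d); cv2.imwrite('pics/s4.png',cv2.resize(im[270:370,230:330,::-1],(500,500)))
m=(np.hypot(P[:,:,0]-.492,P[:,:,1]+.242)<.022)&(P[:,:,2]>.066)&(P[:,:,2]<.14)&(d>0); k=P[m]; print(len(k),k.max(0),k.min(0))
for a in np.arange(.066,.13,.008):
    j=k[(k[:,2]>=a)&(k[:,2]<a+.008)]; 
    if len(j):print(a.round(3),len(j),j.min(0).round(4),j.max(0).round(4))
im,d=shot('top'); P=pts('top',d);print('top occl',P[216,395])
E
```

```text
time: 6.52
position: [0.4922, -0.2427, 0.0923]
tool_rot: [0.709, 0.705, -0.0, -0.001]
ft_force: [2.5, -7.1, -30.1]
grip_width: 0.0087
grip_force: 39.6
time: 7.18
position: [0.4968, -0.2449, 0.193]
tool_rot: [0.709, 0.705, 0.001, 0.007]
ft_force: [1.6, -0.7, 0.6]
grip_width: 0.0424
grip_force: 0.0
197 [ 0.49918157 -0.23716291  0.12334072] [ 0.47336063 -0.24899828  0.06664861]
0.066 25 [ 0.4734 -0.2487  0.0666] [ 0.4991 -0.24    0.074 ]
0.074 28 [ 0.4837 -0.2489  0.074 ] [ 0.4992 -0.2403  0.0818]
0.082 29 [ 0.4837 -0.249   0.0824] [ 0.4992 -0.2408  0.0899]
0.09 40 [ 0.4838 -0.2487  0.0903] [ 0.4992 -0.2372  0.0977]
0.098 24 [ 0.4858 -0.2482  0.098 ] [ 0.4975 -0.2413  0.1056]
0.106 16 [ 0.4876 -0.2453  0.1063] [ 0.496  -0.2406  0.1137]
0.114 30 [ 0.4878 -0.2457  0.1145] [ 0.496  -0.2378  0.1219]
0.122 5 [ 0.4878 -0.2435  0.122 ] [ 0.4941 -0.2387  0.1233]
top occl [ 0.32299163 -0.04241455  0.84563424]
```

View pics/s4.png

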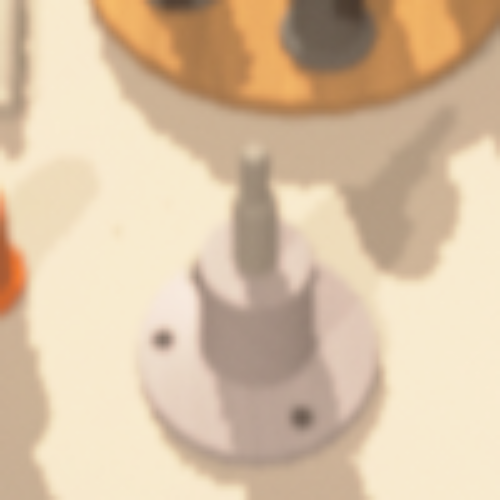

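The pin stands at (0.4915,−0.2415), top z 0.123, with the 16 mm part showing – fully out (stop felt at 30 N). Now to bushing a.

```bash
python3 -m handwheel '{"hand":[0.6,0.6,0.6,0.6,0.6,0.6,0.6,0.6,0.6,0.6,0.6],"translation":[[10,40,0],[19,80,0],[19,120,0],[19,160,0],[19,200,0],[19,240,0],[19,259,-30],[19,259,-70],[19,259,-87],[19,259,-87],[19,259,-87]],"turn":[[0,0,-0.26],[0,0,-0.26],[0,0,-0.26],[0,0,-0.26],[0,0,-0.26],[0,0,-0.26],[0,0,-0.26],[0,0,-0.26],[0,0,-0.26],[0,0,-0.26],[0,0,-0.26]]}' 20
python3 - <<'E'
from h import *
print(robot.get_obs()['position'])
im,d=shot('side'); c=im[170:320,210:360]; cv2.imwrite('pics/s5.png',cv2.resize(c[:,:,::-1],(600,600)))
P=pts('side',d); p=robot.get_obs()['position']
q=P[(np.hypot(P[:,:,0]-p[0],P[:,:,1]-p[1])<.06)&(P[:,:,2]>.095)&(P[:,:,2]<.15)]
for a in np.arange(.095,.15,.005):
    k=q[(q[:,2]>=a)&(q[:,2]<a+.005)]
    if len(k): print(a.round(3),len(k),k.min(0).round(3),k.max(0).round(3))
E
```

```text
time: 8.2
position: [0.5104, 0.0168, 0.0977]
tool_rot: [0.794, 0.608, -0.001, -0.002]
ft_force: [-0.5, 0.2, 0.4]
grip_width: 0.0521
grip_force: 0.0
[0.51042553 0.01679128 0.09773913]
0.095 1 [ 0.514 -0.041  0.099] [ 0.514 -0.041  0.099]
0.1 2 [ 0.512 -0.041  0.102] [ 0.512 -0.036  0.104]
0.105 13 [ 0.479 -0.044  0.107] [0.533 0.019 0.11 ]
0.11 40 [ 0.473 -0.043  0.11 ] [0.545 0.035 0.115]
0.115 25 [ 0.473 -0.001  0.115] [0.546 0.034 0.12 ]
0.12 27 [ 0.473 -0.003  0.12 ] [0.546 0.034 0.125]
0.125 29 [ 0.473 -0.002  0.125] [0.546 0.034 0.13 ]
0.13 24 [ 0.474 -0.002  0.13 ] [0.542 0.035 0.135]
0.135 27 [ 0.473 -0.002  0.135] [0.546 0.032 0.139]
0.14 24 [ 0.471 -0.003  0.141] [0.547 0.028 0.145]
0.145 29 [ 0.471 -0.005  0.145] [0.544 0.033 0.15 ]
```

View pics/s5.png

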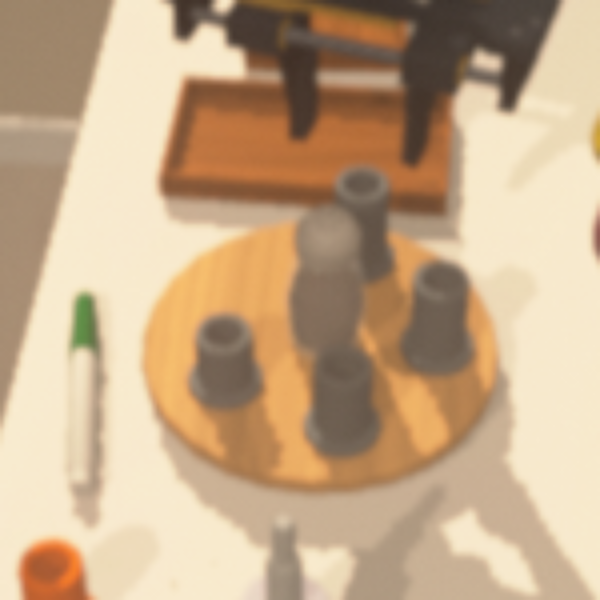

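Fingers straddle bushing a (side px ≈(300,220)), tips at z 0.1095 vs reported 0.079: again +31 mm. Descend and grip.

```bash
python3 -m handwheel '{"hand":[0.6,0.6,0.6,0.6,0,0,0,0,0,0,0],"translation":[[0,0,-30],[0,0,-55],[0,0,-63],[0,0,-63],[0,0,-63],[0,0,-63],[0,0,-63],[0,0,-63],[0,0,-63],[0,0,-63],[0,0,-63]],"turn":[[0,0,0],[0,0,0],[0,0,0],[0,0,0],[0,0,0],[0,0,0],[0,0,0],[0,0,0],[0,0,0],[0,0,0],[0,0,0]]}' 15
```

```text
time: 9.17
position: [0.5127, 0.0162, 0.0371]
tool_rot: [0.794, 0.608, 0.001, 0.001]
ft_force: [-0.3, -1.0, 6.3]
grip_width: 0.0299
grip_force: 15.0
```

```bash
python3 -m handwheel '{"hand":[0,0,0,0,0,0,0,0,0,0,0,0],"translation":[[0,0,15],[0,0,50],[0,0,90],[0,0,125],[-4,-40,130],[-8,-80,130],[-12,-120,130],[-16,-160,130],[-19,-200,130],[-19,-240,130],[-19,-258,130],[-19,-258,130]],"turn":[[0,0,0],[0,0,0],[0,0,0],[0,0,0],[0,0,0.13],[0,0,0.26],[0,0,0.26],[0,0,0.26],[0,0,0.26],[0,0,0.26],[0,0,0.26],[0,0,0.26]]}'
python3 -m handwheel '{"hand":[0,0,0,0],"translation":[[0,0,0],[0,0,0],[0,0,0],[0,0,0]],"turn":[[0,0,0],[0,0,0],[0,0,0],[0,0,0]]}'
cat >> h.py <<'E'
def held(foot, L, pin=(.4918,-.2415)):
    "side view: centre of held bushing near the pin, from its flange and body surfaces"
    im,d=shot('side'); P=pts('side',d)
    m=(np.hypot(P[:,:,0]-pin[0],P[:,:,1]-pin[1])<.035)&(d>0); q=P[m]
    lo=q[(q[:,2]>foot-.02)&(q[:,2]<foot+.06)]
    for a in np.arange(foot-.02,foot+.06,.004):
        k=lo[(lo[:,2]>=a)&(lo[:,2]<a+.004)]
        if len(k)>2: print(a.round(3),len(k),k.min(0).round(4),k.max(0).round(4))
    b=lo[(lo[:,2]>foot+.009)&(lo[:,2]<foot+.024)]; print('body',len(b),circ(b,.015)); return im
E
python3 - <<'E'
from h import *
p=robot.get_obs()['position'];print(p); f=p[2]+.031-.044-.0
im=held(f,.058); cv2.imwrite('pics/s6.png',cv2.resize(im[230:350,220:340,::-1],(600,600)))
E
```

```text
time: 10.17
position: [0.4934, -0.2472, 0.1663]
tool_rot: [0.711, 0.704, -0.0, 0.002]
ft_force: [1.3, -0.0, 0.5]
grip_width: 0.0294
grip_force: 15.0
time: 10.5
position: [0.4926, -0.2399, 0.166]
tool_rot: [0.708, 0.706, 0.0, -0.001]
ft_force: [-0.1, 0.4, 0.5]
grip_width: 0.0293
grip_force: 15.0
[ 0.49262185 -0.23988492  0.16596019]
0.149 7 [ 0.4777 -0.257   0.1518] [ 0.4973 -0.2499  0.1528]
0.153 67 [ 0.4732 -0.2595  0.1532] [ 0.5108 -0.2297  0.1569]
0.157 98 [ 0.4731 -0.2572  0.157 ] [ 0.5107 -0.2298  0.1608]
0.161 33 [ 0.4789 -0.2539  0.161 ] [ 0.5058 -0.2417  0.1646]
0.165 28 [ 0.4791 -0.254   0.1652] [ 0.5058 -0.242   0.1689]
0.169 30 [ 0.4792 -0.2531  0.169 ] [ 0.5058 -0.2417  0.1729]
0.173 35 [ 0.4703 -0.2529  0.173 ] [ 0.5058 -0.2417  0.1768]
0.177 37 [ 0.469  -0.2535  0.177 ] [ 0.5156 -0.2377  0.1808]
0.181 54 [ 0.469  -0.2532  0.181 ] [ 0.5156 -0.2365  0.1849]
0.185 56 [ 0.4691 -0.2528  0.185 ] [ 0.5156 -0.2272  0.1889]
0.189 67 [ 0.4692 -0.2527  0.189 ] [ 0.5155 -0.2268  0.193 ]
0.193 69 [ 0.4694 -0.2533  0.193 ] [ 0.5155 -0.2271  0.1969]
0.197 66 [ 0.4696 -0.2538  0.197 ] [ 0.5154 -0.2279  0.2009]
0.201 90 [ 0.4681 -0.254   0.201 ] [ 0.5154 -0.2265  0.205 ]
0.205 115 [ 0.4685 -0.2531  0.205 ] [ 0.5168 -0.2231  0.2089]
0.209 107 [ 0.4669 -0.2535  0.209 ] [ 0.5182 -0.2237  0.2128]
body 113 [ 0.49203253 -0.23722447]
```

View pics/s6.png

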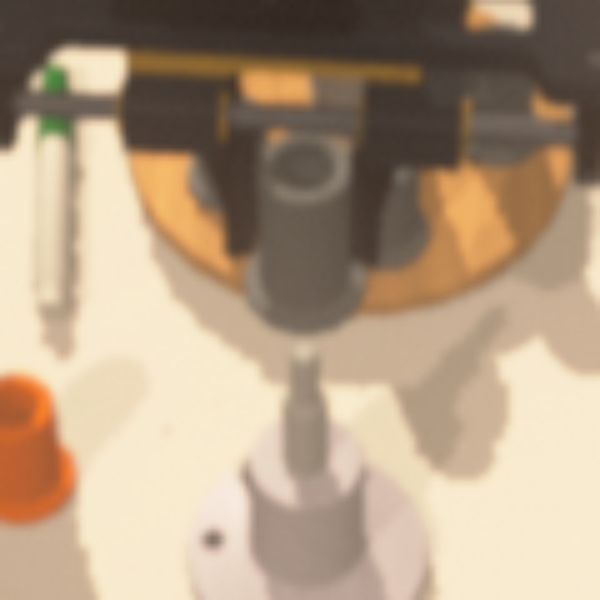

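Bushing a is held upright, foot at z≈0.152, axis in x right above the pin (px (303,…) both). I compare y by the same circle fit on the pin.

```bash
cat >> h.py <<'E'
def pinfit(P,d,a=.07,b=.094,r=.008):
    q=P[(np.hypot(P[:,:,0]-.4918,P[:,:,1]+.2415)<.02)&(d>0)&(P[:,:,2]>a)&(P[:,:,2]<b)]; return len(q),circ(q,r)
E
python3 - <<'E'
from h import *
im,d=shot('side');P=pts('side',d)
print(pinfit(P,d),pinfit(P,d,.102,.12,.005))
print(robot.get_obs()['position'],robot.get_obs()['ft_force'])
E
```

```text
(85, array([ 0.49137298, -0.23972406])) (44, array([ 0.49134327, -0.23993463]))
[ 0.49287833 -0.24034314  0.1661064 ] [-1.0236224  -0.8324597  -0.43911768]
```

```bash
python3 -m handwheel '{"hand":[0,0,0,0,0,0,0,0,0,0],"translation":[[-1,-2.5,0],[-1,-2.5,-10],[-1,-2.5,-20],[-1,-2.5,-30],[-1,-2.5,-40],[-1,-2.5,-50],[-1,-2.5,-58],[-1,-2.5,-63],[-1,-2.5,-66],[-1,-2.5,-66]],"turn":[[0,0,0],[0,0,0],[0,0,0],[0,0,0],[0,0,0],[0,0,0],[0,0,0],[0,0,0],[0,0,0],[0,0,0]]}' 10
```

```text
time: 11.43
position: [0.4915, -0.244, 0.0992]
tool_rot: [0.709, 0.705, -0.0, -0.001]
ft_force: [0.4, -0.3, -0.2]
grip_width: 0.0296
grip_force: 10.0
```

Free so far; continue slowly to the expected sticking height and below.

```bash
python3 -m handwheel '{"hand":[0,0,0,0,0,0,0],"translation":[[0,0,-3],[0,0,-6],[0,0,-9],[0,0,-12],[0,0,-14],[0,0,-14],[0,0,-14]],"turn":[[0,0,0],[0,0,0],[0,0,0],[0,0,0],[0,0,0],[0,0,0],[0,0,0]]}' 8
```

```text
time: 12.02
position: [0.4918, -0.2443, 0.086]
tool_rot: [0.709, 0.705, -0.0, 0.0]
ft_force: [0.0, 0.9, 0.3]
grip_width: 0.0298
grip_force: 8.0
```

```bash
python3 -m handwheel '{"hand":[0,0,0,0,0,0,0],"translation":[[0,0,-3],[0,0,-6],[0,0,-9],[0,0,-11],[0,0,-12],[0,0,-12],[0,0,-12]],"turn":[[0,0,0],[0,0,0],[0,0,0],[0,0,0],[0,0,0],[0,0,0],[0,0,0]]}' 8
python3 - <<'E'
from h import *
im=held(.062,.058)
C,_=cloud()
for Q,n in zip(C,'ts'):
    print(n)
    for nm,c,l in(('sq',(.477,.264),.106),('lo',(.476,.1285),.172)):
        for f in(1,):
            q=Q[(np.abs(Q[:,0]-c[0])<.12)&(np.abs(Q[:,1]-c[1])<.068)&(Q[:,2]>.0145)&(Q[:,2]<.021)]; print(nm,len(q),np.round(cv2.minAreaRect(q[:,:2].astype(np.float32))[0],4),cv2.minAreaRect(q[:,:2].astype(np.float32))[1:])
    for x in bushings([Q],c=np.array([.494,-.0455]))[0]: print(x)
E
```

```text
time: 12.6
position: [0.4919, -0.2445, 0.075]
tool_rot: [0.709, 0.706, -0.0, 0.0]
ft_force: [-2.2, 1.5, 8.2]
grip_width: 0.03
grip_force: 8.0
0.042 29 [ 0.4732 -0.2609  0.042 ] [ 0.5116 -0.2448  0.0455]
0.046 36 [ 0.4712 -0.2615  0.046 ] [ 0.5115 -0.2423  0.05  ]
0.05 29 [ 0.4694 -0.261   0.0501] [ 0.5114 -0.2422  0.0538]
0.054 39 [ 0.4692 -0.262   0.0543] [ 0.5113 -0.2403  0.0578]
0.058 30 [ 0.4715 -0.2612  0.058 ] [ 0.5114 -0.2433  0.0615]
0.062 23 [ 0.4717 -0.2614  0.062 ] [ 0.5113 -0.2386  0.066 ]
0.066 97 [ 0.4718 -0.2619  0.0662] [ 0.5099 -0.2397  0.0699]
0.07 32 [ 0.4756 -0.2616  0.07  ] [ 0.5096 -0.2425  0.074 ]
0.074 28 [ 0.4773 -0.2572  0.074 ] [ 0.5047 -0.2459  0.0779]
0.078 21 [ 0.4774 -0.2563  0.0781] [ 0.5032 -0.2472  0.0816]
0.082 21 [ 0.4776 -0.2571  0.082 ] [ 0.5048 -0.248   0.0857]
0.086 45 [ 0.468  -0.2569  0.0861] [ 0.5135 -0.2476  0.09  ]
0.09 41 [ 0.4682 -0.2568  0.0903] [ 0.515  -0.2469  0.094 ]
0.094 39 [ 0.4681 -0.2571  0.0941] [ 0.515  -0.2479  0.098 ]
0.098 42 [ 0.4685 -0.2575  0.098 ] [ 0.5134 -0.234   0.102 ]
0.102 44 [ 0.4686 -0.2575  0.1021] [ 0.515  -0.2341  0.1059]
0.106 54 [ 0.467  -0.2578  0.106 ] [ 0.515  -0.2337  0.1099]
0.11 63 [ 0.4673 -0.257   0.11  ] [ 0.5165 -0.232   0.114 ]
0.114 65 [ 0.4658 -0.2572  0.114 ] [ 0.5165 -0.2343  0.1178]
0.118 115 [ 0.466  -0.2569  0.118 ] [ 0.5165 -0.2373  0.122 ]
body 85 [ 0.49105042 -0.24146307]
t
sq 362 [0.4767 0.2637] ((0.10607442259788513, 0.10677193105220795), 2.937366008758545)
lo 52 [0.5374 0.1697] ((0.014693303033709526, 0.0518062449991703), 84.0238037109375)
s
sq 11 [0.5259 0.2185] ((0.010523553006350994, 0.0048137870617210865), 43.00872039794922)
lo 133 [0.4756 0.1328] ((0.10182977467775345, 0.17152273654937744), 87.64492797851562)
([0.5556, -0.0451], 0.077, 261, [0.029, 0.032])
```

Bushing a seated on the boss (foot at 0.062, 8 N only at the bottom) → it fits → long tray (centre ≈(0.4756,0.131)).

```bash
python3 -m handwheel '{"hand":[0,0,0,0,0,0,0,0,0,0,0,0],"translation":[[0,0,10],[0,0,40],[0,0,75],[0,0,85],[10,40,85],[20,80,85],[30,120,85],[38,160,85],[38,200,85],[38,240,85],[38,280,85],[38,320,85]],"turn":[[0,0,0],[0,0,0],[0,0,0],[0,0,0],[0,0,0],[0,0,0],[0,0,0],[0,0,0],[0,0,0],[0,0,0],[0,0,0],[0,0,0]]}' 15
python3 - <<'E'
from h import *
im,d=shot('side');P=pts('side',d);Q=P[d>0];print(robot.get_obs()['position'])
q=Q[(np.abs(Q[:,0]-.476)<.12)&(np.abs(Q[:,1]-.131)<.066)&(Q[:,2]>.0145)&(Q[:,2]<.021)]; print(len(q),cv2.minAreaRect(q[:,:2].astype(np.float32)))
print(pinfit(P,d))
E
```

```text
time: 13.75
position: [0.5293, 0.0777, 0.1589]
tool_rot: [0.709, 0.705, -0.0, -0.0]
ft_force: [0.2, -0.6, -0.4]
grip_width: 0.0294
grip_force: 15.0
[0.52825561 0.08495944 0.15896199]
442 ((0.47533029317855835, 0.13281115889549255), (0.1045026034116745, 0.17207887768745422), 87.59390258789062)
(83, array([ 0.4914546 , -0.23973296]))
```

```bash
python3 -m handwheel '{"hand":[0,0,0,0,0,0,0,0,0.45,0.45,0.45,0.45],"translation":[[0,33,-10],[0,33,-45],[0,33,-80],[0,33,-110],[0,33,-128],[0,33,-136],[0,33,-139],[0,33,-139],[0,33,-139],[0,33,-139],[0,33,-139],[0,33,-139]],"turn":[[0,0,0],[0,0,0],[0,0,0],[0,0,0],[0,0,0],[0,0,0],[0,0,0],[0,0,0],[0,0,0],[0,0,0],[0,0,0],[0,0,0]]}'
```

```text
time: 14.8
position: [0.5306, 0.1088, 0.0212]
tool_rot: [0.709, 0.705, 0.001, 0.001]
ft_force: [0.7, -1.0, 0.8]
grip_width: 0.0386
grip_force: 0.0
```

```bash
python3 -m handwheel '{"hand":[0.45,0.45,0.45,0.5,0.6,0.6,0.6,0.6,0.6,0.6,0.6,0.6],"translation":[[0,0,30],[0,0,70],[0,0,110],[0,-20,110],[0,-20,110],[0,-20,110],[0,-20,110],[0,-20,110],[0,-20,110],[0,-20,110],[0,-20,110],[0,-20,110]],"turn":[[0,0,0],[0,0,0],[0,0,-0.12],[0,0,-0.24],[0,0,-0.36],[0,0,-0.48],[0,0,-0.6],[0,0,-0.72],[0,0,-0.84],[0,0,-0.96],[0,0,-1.08],[0,0,-1.2]]}'
python3 - <<'E'
from h import *
o=robot.get_obs();print(o['position'],o['q'])
C,_=cloud('7')
for Q in C:
    print('--')
    for x in bushings([Q],c=np.array([.494,-.0455]))[0]: print(x)
    for nm,c in (('b',(.554,-.046)),('c',(.5086,-.1054)),('e',(.4468,-.079))):
        q=Q[(np.hypot(*(Q[:,:2]-c).T)<.024)&(Q[:,2]>.035)&(Q[:,2]<.056)]; print(nm,len(q),circ(q,.015) if len(q)>9 else '')
    q=Q[(np.abs(Q[:,0]-.53)<.03)&(np.abs(Q[:,1]-.111)<.03)&(Q[:,2]>.025)&(Q[:,2]<.075)];print('a',len(q),q.max(0) if len(q) else '',circ(q,.015) if len(q)>9 else '')
E
```

```text
time: 15.8
position: [0.5299, 0.0888, 0.1307]
tool_rot: [0.984, 0.179, 0.0, 0.0]
ft_force: [-0.5, 0.0, -0.4]
grip_width: 0.0518
grip_force: 0.0
[0.52985907 0.08880128 0.13068168] [-4.20602154e-02  5.23193017e-01  1.73139054e+00  8.78821567e-06
  8.86050882e-01  1.16888272e+00]
--
([0.5105, -0.1066], 0.0725, 144, [0.029, 0.029])
([0.448, -0.0818], 0.0627, 103, [0.027, 0.028])
([0.4974, -0.0457], 0.1126, 347, [0.028, 0.027])
([0.5557, -0.0473], 0.0775, 165, [0.028, 0.027])
b 52 [ 0.55561219 -0.04715799]
c 54 [ 0.5100437  -0.10576734]
e 36 [ 0.44614874 -0.07752416]
a 0  
--
([0.5101, -0.1041], 0.072, 257, [0.028, 0.029])
([0.4481, -0.0789], 0.0624, 188, [0.028, 0.031])
([0.4972, -0.0456], 0.1117, 554, [0.027, 0.027])
([0.5556, -0.0452], 0.0772, 265, [0.029, 0.03])
b 104 [ 0.55534803 -0.04365003]
c 118 [ 0.51017553 -0.10338556]
e 146 [ 0.44785353 -0.07879063]
a 232 [0.54487748 0.12703646 0.06653487] [0.5298492  0.11143008]
```

View pics/side7.png

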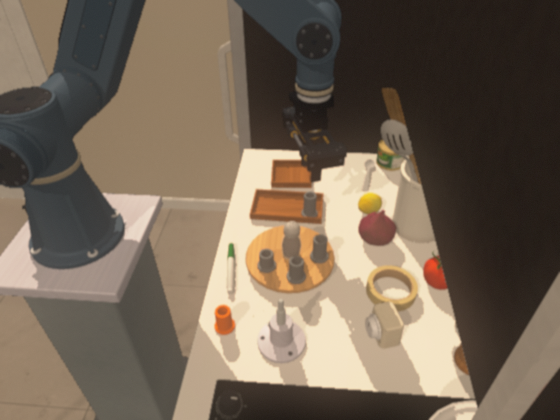

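Picture: bushing a stands upright in the long tray (px (310,203)); b, c, e and shaker unmoved. Next b at (0.5556,−0.0462).

```bash
python3 -m handwheel '{"hand":[0.6,0.6,0.6,0.6,0.6,0.6,0.6,0.6,0.6,0.6],"translation":[[8,-38,0],[16,-76,0],[24,-114,0],[26,-135,0],[26,-135,0],[26,-135,-10],[26,-135,-45],[26,-135,-80],[26,-135,-96],[26,-135,-96]],"turn":[[0,0,-0.12],[0,0,-0.24],[0,0,-0.37],[0,0,-0.37],[0,0,-0.37],[0,0,-0.37],[0,0,-0.37],[0,0,-0.37],[0,0,-0.37],[0,0,-0.37]]}' 15
python3 -m handwheel '{"hand":[0,0,0,0,0,0,0],"translation":[[0,0,0],[0,0,0],[0,0,0],[0,0,0],[0,0,0],[0,0,0],[0,0,0]],"turn":[[0,0,0],[0,0,0],[0,0,0],[0,0,0],[0,0,0],[0,0,0],[0,0,0]]}' 15
```

```text
time: 16.73
position: [0.5516, -0.0436, 0.0299]
tool_rot: [1.0, -0.0, -0.005, -0.002]
ft_force: [-0.6, 0.2, 0.9]
grip_width: 0.0518
grip_force: 0.0
time: 17.32
position: [0.5568, -0.0464, 0.0354]
tool_rot: [1.0, -0.002, 0.001, 0.0]
ft_force: [0.3, 0.6, 6.4]
grip_width: 0.0289
grip_force: 15.0
```

```bash
python3 -m handwheel '{"hand":[0,0,0,0,0,0,0,0,0,0,0,0],"translation":[[0,0,15],[0,0,50],[0,0,90],[0,0,125],[-15,-37,131],[-30,-74,131],[-45,-111,131],[-60,-148,131],[-64,-187,131],[-64,-196,131],[-64,-196,131],[-64,-196,131]],"turn":[[0,0,0],[0,0,0],[0,0,0],[0,0,0],[0,0,0],[0,0,0],[0,0,0],[0,0,0],[0,0,0],[0,0,0],[0,0,0],[0,0,0]]}'
python3 -m handwheel '{"hand":[0,0,0,0],"translation":[[0,0,0],[0,0,0],[0,0,0],[0,0,0]],"turn":[[0,0,0],[0,0,0],[0,0,0],[0,0,0]]}'
python3 - <<'E'
from h import *
p=robot.get_obs()['position'];print(p); im=held(p[2]+.031-.044,.053)
im,d=shot('top');P=pts('top',d);q=P[(np.hypot(P[:,:,0]-.492,P[:,:,1]+.242)<.03)&(P[:,:,2]<.25)&(d>0)];print('top sees',len(q),np.percentile(q[:,2],[5,50,95]) if len(q) else '')
E
```

```text
time: 18.32
position: [0.4914, -0.242, 0.1649]
tool_rot: [1.0, -0.003, -0.0, -0.001]
ft_force: [-0.5, -0.8, -0.3]
grip_width: 0.0289
grip_force: 15.0
time: 18.65
position: [0.492, -0.2408, 0.165]
tool_rot: [1.0, -0.001, -0.0, -0.0]
ft_force: [-0.5, 0.5, -0.6]
grip_width: 0.0286
grip_force: 15.0
[ 0.49201995 -0.24079676  0.16502789]
0.152 25 [ 0.4783 -0.2592  0.1526] [ 0.505  -0.2525  0.156 ]
0.156 25 [ 0.4817 -0.2591  0.1561] [ 0.5021 -0.2547  0.1599]h.py:14: RuntimeWarning: Mean of empty slice.
  c0=P[:,:2].mean(0)
  ret = um.true_divide(
Traceback (most recent call last):
  File "h.py", line 45, in held
    b=lo[(lo[:,2]>foot+.009)&(lo[:,2]<foot+.024)]; print('body',len(b),circ(b,.015)); return im
                                                                       ~~~~^^^^^^^^
  File "h.py", line 15, in circ
    if fixr: r=least_squares(lambda p:np.hypot(*(P[:,:2]-p[:2]).T)-fixr,c0,loss='soft_l1',f_scale=.001); return r.x
               ~~~~~~~~~~~~~^^^^^^^^^^^^^^^^^^^^^^^^^^^^^^^^^^^^^^^^^^^^^^^^^^^^^^^^^^^^^^^^^^^^^^^^^^^
ValueError: Initial guess is outside of provided bounds
```

```bash
python3 -m handwheel '{"hand":[0,0,0,0,0,0,0,0,0,0,0,0],"translation":[[0,0,0],[0,0,0],[0,0,0],[0,0,0],[0,0,0],[0,0,0],[0,0,0],[0,0,0],[0,0,0],[0,0,0],[0,0,0],[0,0,0]],"turn":[[0,0,0.12],[0,0,0.24],[0,0,0.36],[0,0,0.48],[0,0,0.6],[0,0,0.72],[0,0,0.84],[0,0,0.96],[0,0,1.08],[0,0,1.2],[0,0,1.32],[0,0,1.44]]}'
python3 -m handwheel '{"hand":[0,0,0,0,0],"translation":[[0,0,0],[0,0,0],[0,0,0],[0,0,0],[0,0,0]],"turn":[[0,0,0.12],[0,0,0.13],[0,0,0.13],[0,0,0.13],[0,0,0.13]]}'
cat > look.py <<'E'
from h import *
import sys
p=robot.get_obs()['position'];f=p[2]+.031-.044; print(p)
im,d=shot('side');P=pts('side',d)
q=P[(np.hypot(P[:,:,0]-.4918,P[:,:,1]+.2415)<.035)&(d>0)]
b=q[(q[:,2]>f+.009)&(q[:,2]<f+.024)&(np.abs(q[:,0]-p[0])<.0155)]; fl=q[(q[:,2]>f-.004)&(q[:,2]<f+.007)]
n,c=pinfit(P,d); print('flange z',fl.min(0),fl.max(0)); print('body',len(b),circ(b,.015),'pin',n,c)
if len(b)>9: print('shift mm',(c-circ(b,.015))*1000,'x by extent',1e3*(.4915-(b[:,0].min()+b[:,0].max())/2))
E
python3 look.py
```

```text
time: 19.7
position: [0.492, -0.2417, 0.1651]
tool_rot: [0.751, 0.66, 0.0, -0.0]
ft_force: [0.3, 0.6, -0.5]
grip_width: 0.0287
grip_force: 15.0
time: 20.12
position: [0.4919, -0.242, 0.1651]
tool_rot: [0.709, 0.705, 0.0, 0.0]
ft_force: [-0.4, -0.5, 0.2]
grip_width: 0.0288
grip_force: 15.0
[ 0.49189037 -0.24204622  0.16507742]
flange z [ 0.47210105 -0.26206512  0.15279275] [ 0.51079404 -0.23454444  0.15907535]
body 107 [ 0.49122842 -0.24041682] pin 83 [ 0.49134112 -0.23989583]
shift mm [0.11270224 0.52098716] x by extent -0.3231973741550931
```

Aligned within half a millimetre. Lower b.

```bash
python3 -m handwheel '{"hand":[0,0,0,0,0,0,0,0,0,0],"translation":[[0,0.5,-5],[0,0.5,-15],[0,0.5,-25],[0,0.5,-35],[0,0.5,-45],[0,0.5,-53],[0,0.5,-59],[0,0.5,-63],[0,0.5,-66],[0,0.5,-66]],"turn":[[0,0,0],[0,0,0],[0,0,0],[0,0,0],[0,0,0],[0,0,0],[0,0,0],[0,0,0],[0,0,0],[0,0,0]]}' 10
python3 -m handwheel '{"hand":[0,0,0,0,0,0,0],"translation":[[0,0,-3],[0,0,-6],[0,0,-9],[0,0,-12],[0,0,-14],[0,0,-14],[0,0,-14]],"turn":[[0,0,0],[0,0,0],[0,0,0],[0,0,0],[0,0,0],[0,0,0],[0,0,0]]}' 8
```

```text
time: 21.0
position: [0.4916, -0.2416, 0.0985]
tool_rot: [0.709, 0.705, -0.0, -0.0]
ft_force: [-0.4, -0.5, -1.5]
grip_width: 0.0289
grip_force: 10.0
time: 21.58
position: [0.4924, -0.2425, 0.0864]
tool_rot: [0.709, 0.705, -0.0, 0.001]
ft_force: [-1.2, -0.4, 6.5]
grip_width: 0.0286
grip_force: 8.0
```

```bash
cat > seat.py <<'E'
from h import *
im,d=shot('side');P=pts('side',d)
q=P[(np.hypot(P[:,:,0]-.4915,P[:,:,1]+.2415)<.03)&(d>0)&(P[:,:,2]>.055)&(P[:,:,2]<.145)]
for a in np.arange(.056,.146,.003):
    k=q[(q[:,2]>=a)&(q[:,2]<a+.003)]
    k=k[np.abs(k[:,0]-.4915)<.006]
    if len(k)>1: print(a.round(3),len(k),'y',k[:,1].min().round(4),k[:,1].max().round(4))
E
python3 seat.py
```

```text
0.056 5 y -0.26 -0.2588
0.059 18 y -0.2604 -0.2468
0.062 31 y -0.2609 -0.2483
0.077 2 y -0.259 -0.2574
0.08 20 y -0.2605 -0.2518
0.083 12 y -0.2583 -0.2537
0.086 6 y -0.2552 -0.253
0.089 8 y -0.255 -0.2536
0.092 8 y -0.2564 -0.2535
0.095 7 y -0.2553 -0.253
0.098 3 y -0.2549 -0.254
0.101 8 y -0.2569 -0.254
0.104 9 y -0.2562 -0.2534
0.107 7 y -0.2554 -0.2541
0.11 11 y -0.2564 -0.2318
0.113 18 y -0.257 -0.2307
0.116 21 y -0.2568 -0.2317
0.119 26 y -0.2565 -0.2304
0.122 16 y -0.257 -0.2316
0.125 15 y -0.2571 -0.2318
0.128 24 y -0.2582 -0.2337
0.131 4 y -0.2558 -0.254
```

Flange underside at ≈0.079, top ≈0.132: b sticks 18 mm above the boss → square tray.

```bash
python3 -m handwheel '{"hand":[0,0,0,0,0,0,0,0,0,0,0,0],"translation":[[0,0,0],[0,0,10],[0,0,35],[0,0,65],[-5,40,70],[-10,80,70],[-15,120,70],[-20,160,70],[-25,200,70],[-30,240,70],[-38,280,70],[-38,320,70]],"turn":[[0,0,0],[0,0,0],[0,0,0],[0,0,0],[0,0,0],[0,0,0],[0,0,0],[0,0,0],[0,0,0],[0,0,0],[0,0,0],[0,0,0]]}' 20
python3 -m handwheel '{"hand":[0,0,0,0,0,0],"translation":[[0,40,0],[0,80,0],[0,100,0],[0,100,0],[0,100,0],[0,100,0]],"turn":[[0,0,0],[0,0,0],[0,0,0],[0,0,0],[0,0,0],[0,0,0]]}'
cat > trays.py <<'E'
from h import *
print(robot.get_obs()['position'])
for n in('top','side'):
    im,d=shot(n);P=pts(n,d); hsv=cv2.cvtColor(im,cv2.COLOR_RGB2HSV)
    m=(d>0)&(P[:,:,2]<.03)&(P[:,:,2]>-.004)&(P[:,:,1]>.05)&(P[:,:,0]>.36)&(P[:,:,0]<.6)&(hsv[:,:,1]>90)&(hsv[:,:,0]<20)&(hsv[:,:,2]<190)
    k,l,st,ce=cv2.connectedComponentsWithStats(m.astype(np.uint8))
    for i in range(1,k):
        if st[i,4]>150:
            q=P[l==i]; w=q[q[:,2]>.013][:,:2].astype(np.float32)
            if len(w)>20:
                r=cv2.minAreaRect(w); print(n,len(w),np.round(r[0],4),np.round(r[1],3),round(r[2],1))
E
python3 trays.py
```

```text
time: 22.63
position: [0.4515, 0.0802, 0.1554]
tool_rot: [0.709, 0.705, -0.001, -0.001]
ft_force: [0.1, -0.3, -0.8]
grip_width: 0.0283
grip_force: 20.0
time: 23.13
position: [0.4536, 0.1779, 0.1552]
tool_rot: [0.709, 0.705, -0.0, 0.0]
ft_force: [0.7, -0.2, -1.5]
grip_width: 0.0284
grip_force: 20.0
[0.45364159 0.17785207 0.15519746]
top 465 [0.4752 0.1295] [0.098 0.171] 88.0
side 255 [0.4773 0.265 ] [0.104 0.109] 3.1
side 451 [0.4764 0.1313] [0.102 0.17 ] 87.9
```

```bash
python3 -m handwheel '{"hand":[0,0,0,0,0,0,0,0,0,0,0,0],"translation":[[0,40,0],[0,80,0],[0,108,0],[0,108,-30],[0,108,-65],[0,108,-100],[0,108,-122],[0,108,-134],[0,108,-140],[0,108,-141],[0,108,-141],[0,108,-141]],"turn":[[0,0,0],[0,0,0],[0,0,0],[0,0,0],[0,0,0],[0,0,0],[0,0,0],[0,0,0],[0,0,0],[0,0,0],[0,0,0],[0,0,0]]}'
```

```text
time: 24.23
position: [0.4548, 0.2857, 0.0145]
tool_rot: [0.709, 0.705, 0.001, 0.0]
ft_force: [0.7, -0.6, -1.1]
grip_width: 0.0283
grip_force: 20.0
```

```bash
python3 -m handwheel '{"hand":[0.45,0.45,0.45,0.45,0.45,0.45,0.45,0.45],"translation":[[0,0,0],[0,0,0],[0,0,0],[0,0,30],[0,0,70],[0,-20,110],[0,-60,125],[0,-100,125]],"turn":[[0,0,0],[0,0,0],[0,0,0],[0,0,0],[0,0,0],[0,0,0],[0,0,0],[0,0,0]]}'
python3 - <<'E'
from h import *
print(robot.get_obs()['position'])
C,_=cloud('8')
for Q in C:
    print('--')
    for x in bushings([Q],c=np.array([.494,-.0455]))[0]: print(x)
    q=Q[(np.abs(Q[:,0]-.454)<.03)&(np.abs(Q[:,1]-.286)<.03)&(Q[:,2]>.025)&(Q[:,2]<.075)];print('b',len(q),q.max(0) if len(q) else '',circ(q,.015) if len(q)>9 else '')
E
```

```text
time: 24.9
position: [0.4571, 0.1886, 0.1433]
tool_rot: [0.707, 0.707, 0.004, 0.003]
ft_force: [-0.0, -1.1, -0.7]
grip_width: 0.0391
grip_force: 0.0
[0.45706715 0.18859055 0.14330001]
--
([0.5106, -0.1067], 0.0727, 138, [0.029, 0.029])
([0.448, -0.0819], 0.0632, 103, [0.027, 0.028])
([0.4974, -0.0468], 0.1128, 347, [0.029, 0.026])
b 0  
--
([0.5101, -0.1039], 0.072, 258, [0.028, 0.031])
([0.4482, -0.0794], 0.0626, 188, [0.029, 0.032])
([0.4972, -0.0453], 0.1123, 552, [0.027, 0.026])
b 172 [0.46746027 0.30358884 0.06127775] [0.45383924 0.28803885]
```

b stands in the square tray (top 0.061). Next c at (0.5103,−0.1055).

```bash
python3 -m handwheel '{"hand":[0.6,0.6,0.6,0.6,0.6,0.6,0.6,0.6,0.6,0.6,0.6,0.6],"translation":[[7,-40,0],[14,-80,0],[21,-120,0],[28,-160,0],[35,-200,0],[42,-240,0],[50,-275,0],[56,-291,0],[56,-291,0],[56,-291,-10],[56,-291,-45],[56,-291,-70]],"turn":[[0,0,0],[0,0,0.1],[0,0,0.2],[0,0,0.265],[0,0,0.265],[0,0,0.265],[0,0,0.265],[0,0,0.265],[0,0,0.265],[0,0,0.265],[0,0,0.265],[0,0,0.265]]}' 15
python3 -m handwheel '{"hand":[0.6,0.6,0.6,0,0,0,0,0,0,0],"translation":[[0,0,-20],[0,0,-33],[0,0,-33],[0,0,-33],[0,0,-33],[0,0,-33],[0,0,-33],[0,0,-33],[0,0,-33],[0,0,-33]],"turn":[[0,0,0],[0,0,0],[0,0,0],[0,0,0],[0,0,0],[0,0,0],[0,0,0],[0,0,0],[0,0,0],[0,0,0]]}' 15
```

```text
time: 26.0
position: [0.5089, -0.1009, 0.0677]
tool_rot: [0.609, 0.793, 0.0, -0.001]
ft_force: [-0.3, 0.2, -0.5]
grip_width: 0.0525
grip_force: 0.0
time: 26.83
position: [0.5103, -0.1033, 0.0369]
tool_rot: [0.61, 0.793, 0.0, 0.001]
ft_force: [0.1, 1.6, 5.5]
grip_width: 0.0291
grip_force: 15.1
```

```bash
python3 -m handwheel '{"hand":[0,0,0,0,0,0,0,0,0,0,0,0],"translation":[[0,0,15],[0,0,50],[0,0,90],[0,0,125],[-9,-40,129],[-18,-80,129],[-18,-120,129],[-18,-137,129],[-18,-137,129],[-18,-137,129],[-18,-137,129],[-18,-137,129]],"turn":[[0,0,0],[0,0,0],[0,0,0],[0,0,0],[0,0,-0.1],[0,0,-0.2],[0,0,-0.265],[0,0,-0.265],[0,0,-0.265],[0,0,-0.265],[0,0,-0.265],[0,0,-0.265]]}'
python3 -m handwheel '{"hand":[0,0,0],"translation":[[0,0,0],[0,0,0],[0,0,0]],"turn":[[0,0,0],[0,0,0],[0,0,0]]}'
python3 look.py
```

```text
time: 27.83
position: [0.4912, -0.2386, 0.1647]
tool_rot: [0.708, 0.706, 0.0, -0.001]
ft_force: [-0.5, 0.3, -0.1]
grip_width: 0.0289
grip_force: 15.1
time: 28.08
position: [0.4919, -0.2393, 0.165]
tool_rot: [0.708, 0.706, 0.0, -0.0]
ft_force: [-0.8, -0.0, -0.3]
grip_width: 0.0291
grip_force: 15.1
[ 0.49193302 -0.2393434   0.16502418]
flange z [ 0.47170883 -0.26040975  0.15081116] [ 0.51065325 -0.23083241  0.15890072]
body 116 [ 0.49132592 -0.23946159] pin 85 [ 0.49150105 -0.23957007]
shift mm [ 0.17513407 -0.10848584] x by extent -0.09484414641613981
```

```bash
python3 -m handwheel '{"hand":[0,0,0,0,0,0,0,0,0,0],"translation":[[0,0,-5],[0,0,-15],[0,0,-25],[0,0,-35],[0,0,-45],[0,0,-53],[0,0,-59],[0,0,-63],[0,0,-66],[0,0,-66]],"turn":[[0,0,0],[0,0,0],[0,0,0],[0,0,0],[0,0,0],[0,0,0],[0,0,0],[0,0,0],[0,0,0],[0,0,0]]}' 10
python3 -m handwheel '{"hand":[0,0,0,0,0,0,0],"translation":[[0,0,-3],[0,0,-6],[0,0,-9],[0,0,-12],[0,0,-14],[0,0,-14],[0,0,-14]],"turn":[[0,0,0],[0,0,0],[0,0,0],[0,0,0],[0,0,0],[0,0,0],[0,0,0]]}' 8
python3 seat.py
```

```text
time: 28.97
position: [0.4916, -0.2401, 0.0984]
tool_rot: [0.709, 0.705, -0.0, -0.0]
ft_force: [-0.2, 0.5, 0.2]
grip_width: 0.029
grip_force: 10.1
time: 29.55
position: [0.4918, -0.2402, 0.0849]
tool_rot: [0.709, 0.705, -0.0, -0.0]
ft_force: [0.6, 0.8, -0.8]
grip_width: 0.0292
grip_force: 8.0
0.056 8 y -0.261 -0.2584
0.059 13 y -0.2613 -0.2527
0.062 18 y -0.261 -0.2537
0.071 4 y -0.2595 -0.2587
0.074 19 y -0.2621 -0.2533
0.077 15 y -0.2612 -0.252
0.08 6 y -0.256 -0.2544
0.083 8 y -0.256 -0.2535
0.086 5 y -0.2559 -0.2544
0.089 10 y -0.2567 -0.2522
0.092 5 y -0.2561 -0.2551
0.095 11 y -0.256 -0.2313
0.098 5 y -0.2558 -0.2535
0.101 11 y -0.2564 -0.233
0.104 9 y -0.2564 -0.2328
0.107 10 y -0.2561 -0.2333
0.11 16 y -0.2558 -0.232
0.113 20 y -0.2566 -0.2303
0.116 41 y -0.2565 -0.2267
0.119 28 y -0.2549 -0.2281
0.122 8 y -0.2449 -0.239
```

```bash
python3 -m handwheel '{"hand":[0,0,0,0,0,0,0],"translation":[[0,0,-3],[0,0,-6],[0,0,-9],[0,0,-11],[0,0,-12],[0,0,-12],[0,0,-12]],"turn":[[0,0,0],[0,0,0],[0,0,0],[0,0,0],[0,0,0],[0,0,0],[0,0,0]]}' 8
python3 seat.py | head -8; python3 trays.py
```

```text
time: 30.18
position: [0.4919, -0.2406, 0.074]
tool_rot: [0.709, 0.706, -0.0, 0.0]
ft_force: [-2.3, 0.6, 7.2]
grip_width: 0.0289
grip_force: 8.0
0.056 8 y -0.2607 -0.2575
0.059 8 y -0.2604 -0.2585
0.062 5 y -0.26 -0.2591
0.065 13 y -0.2612 -0.2536
0.068 19 y -0.2605 -0.254
0.071 6 y -0.2561 -0.2529
0.074 9 y -0.2563 -0.2537
0.077 6 y -0.2564 -0.2537
[ 0.49189213 -0.24058108  0.07396051]
top 375 [0.4765 0.2637] [0.106 0.106] 3.1
side 113 [0.5425 0.1293] [0.1   0.038] 86.8
```

c seated on the boss → fits → long tray.

```bash
python3 -m handwheel '{"hand":[0,0,0,0,0,0,0,0,0,0,0,0],"translation":[[0,0,10],[0,0,40],[0,0,75],[0,0,85],[-4,40,85],[-8,80,85],[-12,120,85],[-16,160,85],[-16,200,85],[-16,240,85],[-16,280,85],[-16,320,85]],"turn":[[0,0,0],[0,0,0],[0,0,0],[0,0,0],[0,0,0],[0,0,0],[0,0,0],[0,0,0],[0,0,0],[0,0,0],[0,0,0],[0,0,0]]}' 15
python3 -m handwheel '{"hand":[0,0,0],"translation":[[0,0,0],[0,0,0],[0,0,0]],"turn":[[0,0,0],[0,0,0],[0,0,0]]}'
python3 trays.py
```

```text
time: 31.33
position: [0.4752, 0.0816, 0.158]
tool_rot: [0.709, 0.705, -0.0, -0.0]
ft_force: [0.7, -0.1, -1.2]
grip_width: 0.029
grip_force: 15.0
time: 31.58
position: [0.4757, 0.0797, 0.1579]
tool_rot: [0.708, 0.706, -0.0, 0.0]
ft_force: [0.6, 0.7, -0.4]
grip_width: 0.029
grip_force: 15.0
[0.47572568 0.07971239 0.15789865]
side 217 [0.4773 0.2639] [0.104 0.108] 3.2
side 456 [0.4764 0.1304] [0.104 0.169] 88.2
```

```bash
python3 -m handwheel '{"hand":[0,0,0,0,0,0,0,0,0,0.45,0.45,0.45],"translation":[[0,40,0],[0,70,0],[0,70,-10],[0,70,-45],[0,70,-80],[0,70,-110],[0,70,-130],[0,70,-139],[0,70,-140],[0,70,-140],[0,70,-140],[0,70,-140]],"turn":[[0,0,0],[0,0,0],[0,0,0],[0,0,0],[0,0,0],[0,0,0],[0,0,0],[0,0,0],[0,0,0],[0,0,0],[0,0,0],[0,0,0]]}'
python3 -m handwheel '{"hand":[0.45,0.45,0.45,0.45,0.45,0.45],"translation":[[0,0,0],[0,0,30],[0,0,70],[0,0,110],[0,0,125],[0,0,125]],"turn":[[0,0,0],[0,0,0],[0,0,0],[0,0,0],[0,0,0],[0,0,0]]}'
python3 - <<'E'
from h import *
print(robot.get_obs()['position'])
C,_=cloud('9')
for Q in C:
    print('--')
    for x in bushings([Q],c=np.array([.494,-.0455]))[0]: print(x)
    for n,c in(('a',(.53,.111)),('c',(.476,.149))):
        q=Q[(np.abs(Q[:,:2]-c).max(1)<.03)&(Q[:,2]>.025)&(Q[:,2]<.075)];print(n,len(q),q.max(0) if len(q) else '',circ(q,.015) if len(q)>9 else '')
E
```

```text
time: 32.68
position: [0.4769, 0.1494, 0.019]
tool_rot: [0.709, 0.705, 0.001, 0.001]
ft_force: [0.0, -0.2, -1.3]
grip_width: 0.0374
grip_force: 0.0
time: 33.18
position: [0.4791, 0.1503, 0.1479]
tool_rot: [0.709, 0.705, 0.004, 0.004]
ft_force: [0.0, 0.3, 0.2]
grip_width: 0.039
grip_force: 0.0
[0.47907749 0.15025136 0.14788011]
--
([0.4477, -0.0809], 0.063, 104, [0.027, 0.027])
([0.4963, -0.0447], 0.1123, 347, [0.026, 0.029])
a 161 [0.54504689 0.12041213 0.06695658] [0.52996344 0.10778039]
c 52 [0.48690083 0.14533193 0.05687741] [0.47557996 0.14634382]
--
([0.4471, -0.0792], 0.0619, 183, [0.027, 0.031])
([0.4973, -0.0459], 0.1117, 554, [0.027, 0.027])
a 235 [0.54486927 0.12729614 0.06558974] [0.52955232 0.1112985 ]
c 181 [0.48927333 0.1635233  0.05651375] [0.47575346 0.14804792]
```

c in the long tray; e at (0.4475,−0.080) next, closing tangentially.

```bash
python3 -m handwheel '{"hand":[0.6,0.6,0.6,0.6,0.6,0.6,0.6,0.6,0.6,0.6,0.6,0.6],"translation":[[-5,-40,0],[-10,-80,0],[-15,-120,0],[-20,-160,0],[-25,-200,0],[-29,-230,0],[-29,-230,0],[-29,-230,0],[-29,-230,-10],[-29,-230,-30],[-29,-230,-60],[-29,-230,-75]],"turn":[[0,0,-0.12],[0,0,-0.24],[0,0,-0.36],[0,0,-0.48],[0,0,-0.6],[0,0,-0.72],[0,0,-0.84],[0,0,-0.927],[0,0,-0.927],[0,0,-0.927],[0,0,-0.927],[0,0,-0.927]]}' 15
python3 -m handwheel '{"hand":[0.6,0.6,0.6],"translation":[[0,0,0],[0,0,0],[0,0,0]],"turn":[[0,0,0],[0,0,0],[0,0,0]]}'
```

```text
time: 34.28
position: [0.4445, -0.0794, 0.0649]
tool_rot: [0.949, 0.314, -0.002, -0.002]
ft_force: [-0.1, 1.1, 0.2]
grip_width: 0.0519
grip_force: 0.0
time: 34.53
position: [0.4467, -0.0801, 0.0679]
tool_rot: [0.949, 0.314, -0.0, -0.0]
ft_force: [-0.1, -0.2, 0.2]
grip_width: 0.0521
grip_force: 0.0
```

```bash
python3 -m handwheel '{"hand":[0.6,0.6,0.6,0.6,0,0,0,0,0,0,0],"translation":[[0,0,-12],[0,0,-24],[0,0,-34],[0,0,-34],[0,0,-34],[0,0,-34],[0,0,-34],[0,0,-34],[0,0,-34],[0,0,-34],[0,0,-34]],"turn":[[0,0,0],[0,0,0],[0,0,0],[0,0,0],[0,0,0],[0,0,0],[0,0,0],[0,0,0],[0,0,0],[0,0,0],[0,0,0]]}' 15
```

```text
time: 35.45
position: [0.4473, -0.0805, 0.0346]
tool_rot: [0.949, 0.314, 0.001, 0.0]
ft_force: [0.5, -0.5, 5.8]
grip_width: 0.0297
grip_force: 15.0
```

```bash
python3 -m handwheel '{"hand":[0,0,0,0,0,0,0,0,0,0,0,0],"translation":[[0,0,15],[0,0,50],[0,0,90],[0,0,125],[10,-38,131],[20,-76,131],[30,-114,131],[40,-150,131],[44.5,-161,131],[44.5,-161,131],[44.5,-161,131],[44.5,-161,131]],"turn":[[0,0,0],[0,0,0],[0,0,0],[0,0,0.12],[0,0,0.24],[0,0,0.36],[0,0,0.48],[0,0,0.6],[0,0,0.72],[0,0,0.84],[0,0,0.927],[0,0,0.927]]}'
python3 -m handwheel '{"hand":[0,0,0],"translation":[[0,0,0],[0,0,0],[0,0,0]],"turn":[[0,0,0],[0,0,0],[0,0,0]]}'
python3 look.py
```

```text
time: 36.45
position: [0.4908, -0.2415, 0.1644]
tool_rot: [0.709, 0.706, -0.0, -0.001]
ft_force: [0.1, 0.6, -0.5]
grip_width: 0.0301
grip_force: 15.0
time: 36.7
position: [0.4912, -0.2409, 0.1649]
tool_rot: [0.709, 0.705, -0.0, -0.0]
ft_force: [-0.3, 0.0, -1.1]
grip_width: 0.0299
grip_force: 15.0
[ 0.49118733 -0.24085162  0.16494982]
flange z [ 0.47165227 -0.25877661  0.15275089] [ 0.5104828  -0.22774754  0.15893845]
body 132 [ 0.49063613 -0.23821839] pin 84 [ 0.49133577 -0.23980666]
shift mm [ 0.69964328 -1.58826885] x by extent 0.6089156498986781
```

```bash
python3 -m handwheel '{"hand":[0,0,0,0,0,0,0,0,0,0,0],"translation":[[0.6,-1.6,0],[0.6,-1.6,-5],[0.6,-1.6,-15],[0.6,-1.6,-25],[0.6,-1.6,-35],[0.6,-1.6,-45],[0.6,-1.6,-53],[0.6,-1.6,-59],[0.6,-1.6,-63],[0.6,-1.6,-66],[0.6,-1.6,-66]],"turn":[[0,0,0],[0,0,0],[0,0,0],[0,0,0],[0,0,0],[0,0,0],[0,0,0],[0,0,0],[0,0,0],[0,0,0],[0,0,0]]}' 10
python3 -m handwheel '{"hand":[0,0,0,0,0,0,0],"translation":[[0,0,-3],[0,0,-6],[0,0,-9],[0,0,-12],[0,0,-14],[0,0,-14],[0,0,-14]],"turn":[[0,0,0],[0,0,0],[0,0,0],[0,0,0],[0,0,0],[0,0,0],[0,0,0]]}' 8
python3 seat.py; python3 trays.py
```

```text
time: 37.67
position: [0.4917, -0.2427, 0.0984]
tool_rot: [0.709, 0.705, -0.0, -0.0]
ft_force: [-0.6, -0.0, -0.6]
grip_width: 0.0301
grip_force: 10.0
time: 38.25
position: [0.4919, -0.2428, 0.0849]
tool_rot: [0.709, 0.705, -0.0, -0.0]
ft_force: [0.6, 0.5, -0.7]
grip_width: 0.0304
grip_force: 8.0
0.056 8 y -0.2603 -0.2572
0.059 12 y -0.2607 -0.2505
0.062 23 y -0.2604 -0.2523
0.074 8 y -0.2597 -0.2544
0.077 22 y -0.2608 -0.2523
0.08 10 y -0.2592 -0.2531
0.083 6 y -0.2549 -0.2525
0.086 11 y -0.2555 -0.2531
0.089 5 y -0.2544 -0.2532
0.092 11 y -0.2556 -0.2319
0.095 6 y -0.2549 -0.2533
0.098 10 y -0.2558 -0.2326
0.101 8 y -0.256 -0.2319
0.104 19 y -0.2566 -0.2325
0.107 21 y -0.2552 -0.2252
0.11 29 y -0.2547 -0.227
0.113 7 y -0.2454 -0.2419
0.116 11 y -0.2452 -0.2387
0.119 15 y -0.2462 -0.2377
0.122 4 y -0.2433 -0.2407
[ 0.49194367 -0.24287141  0.08501662]
top 348 [0.4761 0.2637] [0.105 0.106] 3.4
side 113 [0.5425 0.1279] [0.099 0.038] 86.5
```

```bash
python3 -m handwheel '{"hand":[0,0,0,0,0,0,0],"translation":[[0,0,-3],[0,0,-6],[0,0,-9],[0,0,-11],[0,0,-12.5],[0,0,-12.5],[0,0,-12.5]],"turn":[[0,0,0],[0,0,0],[0,0,0],[0,0,0],[0,0,0],[0,0,0],[0,0,0]]}' 8
python3 seat.py | head -8
```

```text
time: 38.98
position: [0.4918, -0.243, 0.0733]
tool_rot: [0.709, 0.705, -0.0, 0.0]
ft_force: [-1.3, 0.3, 6.9]
grip_width: 0.0301
grip_force: 8.0
0.056 10 y -0.2608 -0.2584
0.059 8 y -0.2611 -0.2578
0.062 8 y -0.2595 -0.2579
0.065 11 y -0.26 -0.2533
0.068 18 y -0.2598 -0.2533
0.071 10 y -0.2578 -0.2522
0.074 6 y -0.2551 -0.2538
0.077 8 y -0.2549 -0.252
```

e seated → long tray.

```bash
python3 -m handwheel '{"hand":[0,0,0,0,0,0,0,0,0,0,0,0],"translation":[[0,0,10],[0,0,40],[0,0,75],[0,0,85],[-10,38,85],[-20,76,85],[-30,114,85],[-40,152,85],[-50,190,85],[-60,228,85],[-70,266,85],[-71,300,85]],"turn":[[0,0,0],[0,0,0],[0,0,0],[0,0,0],[0,0,0],[0,0,0],[0,0,0],[0,0,0],[0,0,0],[0,0,0],[0,0,0],[0,0,0]]}' 15
python3 -m handwheel '{"hand":[0,0,0],"translation":[[0,0,0],[0,0,0],[0,0,0]],"turn":[[0,0,0],[0,0,0],[0,0,0]]}'
python3 trays.py
```

```text
time: 40.03
position: [0.4175, 0.0593, 0.1572]
tool_rot: [0.709, 0.705, -0.001, -0.002]
ft_force: [0.4, -0.6, -0.9]
grip_width: 0.0298
grip_force: 15.0
time: 40.28
position: [0.4214, 0.0569, 0.1576]
tool_rot: [0.709, 0.706, 0.0, 0.0]
ft_force: [1.0, 0.6, -1.2]
grip_width: 0.03
grip_force: 15.0
[0.4213657  0.0569158  0.15757058]
top 148 [0.4828 0.3062] [0.05  0.115] 67.2
side 236 [0.4772 0.2656] [0.104 0.108] 3.3
side 419 [0.4763 0.131 ] [0.103 0.169] 88.8
```

```bash
python3 -m handwheel '{"hand":[0,0,0,0,0,0,0,0,0,0.45,0.45,0.45],"translation":[[0,30,0],[0,56,0],[0,56,-10],[0,56,-45],[0,56,-80],[0,56,-110],[0,56,-130],[0,56,-139],[0,56,-140],[0,56,-140],[0,56,-140],[0,56,-140]],"turn":[[0,0,0],[0,0,0],[0,0,0],[0,0,0],[0,0,0],[0,0,0],[0,0,0],[0,0,0],[0,0,0],[0,0,0],[0,0,0],[0,0,0]]}'
python3 -m handwheel '{"hand":[0.45,0.45,0.45,0.45,0.45,0.45,0.45,0.45,0.45,0.45,0.45],"translation":[[0,0,0],[0,0,30],[0,0,70],[0,0,110],[0,-40,150],[0,-80,180],[0,-120,200],[0,-160,200],[0,-200,200],[0,-240,200],[0,-240,200]],"turn":[[0,0,0],[0,0,0],[0,0,0],[0,0,0],[0,0,0],[0,0,0],[0,0,0],[0,0,0],[0,0,0],[0,0,0],[0,0,0]]}'
python3 - <<'E'
from h import *
print(robot.get_obs()['position'])
C,_=cloud('10')
for Q in C:
    print('--')
    for x in bushings([Q],c=np.array([.494,-.0455]))[0]: print(x)
    for n,c in(('a',(.53,.111)),('c',(.476,.149)),('e',(.421,.114)),('b',(.454,.286))):
        q=Q[(np.abs(Q[:,:2]-c).max(1)<.03)&(Q[:,2]>.025)&(Q[:,2]<.075)];print(n,len(q),q.max(0) if len(q) else '',circ(q,.015) if len(q)>9 else '')
    q=Q[(np.hypot(*(Q[:,:2]-(.4915,-.2415)).T)<.015)];print('pin top',q[:,2].max() if len(q) else '')
E
```

```text
time: 41.38
position: [0.422, 0.1128, 0.0185]
tool_rot: [0.709, 0.705, 0.001, 0.001]
ft_force: [1.0, 0.4, 0.5]
grip_width: 0.0378
grip_force: 0.0
time: 42.3
position: [0.4219, -0.1317, 0.2193]
tool_rot: [0.71, 0.704, 0.0, 0.003]
ft_force: [-0.6, -0.3, -0.8]
grip_width: 0.0391
grip_force: 0.0
[ 0.42189516 -0.13167397  0.21928836]
--
([0.4963, -0.0467], 0.1127, 349, [0.026, 0.025])
a 165 [0.54546156 0.12086415 0.06741448] [0.53002861 0.10754496]
c 138 [0.48910089 0.15915483 0.05752122] [0.47569853 0.14446119]
e 108 [0.43550793 0.12532189 0.0487738 ] [0.42081228 0.11118005]
b 190 [0.46795191 0.29789727 0.06122013] [0.45400895 0.2829484 ]
pin top 
--
([0.4973, -0.0462], 0.1116, 553, [0.027, 0.026])
a 233 [0.54489968 0.12616227 0.06602246] [0.530228   0.11111816]
c 170 [0.48935389 0.16158283 0.05700888] [0.47574332 0.14804446]
e 108 [0.43552226 0.12813141 0.04549635] [0.41799934 0.11294681]
b 6 [0.44737499 0.29741977 0.0601146 ] 
pin top 0.12321250185452592
```

View pics/side10.png

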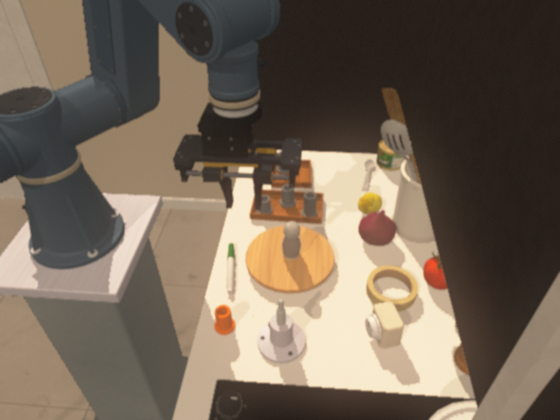

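The picture shows e, c and a upright in the long tray (px (266,205), (288,197), (310,203)) and the shaker standing. The pin is still out, top at z 0.123, and b stands in the square tray in the top view. I'm handing in.

```bash
python3 -c "
from rig import hand_in
print(hand_in())"
```

```text
the job is handed in; nothing more can be done
None
```

I tried the four bushings present on the locked-out pin from longest to shortest: a, c and e slid fully down and stand in the long tray, b stuck about 18 mm up and stands in the square tray (d was absent), the pin is still out, the salt shaker is standing, and the job is handed in.

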